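# Roll the wire spool back into the row

## Robot

A 7-joint arm with a two-finger parallel gripper is mounted at the origin on the work surface. World frame = base frame: x ahead of the robot, y to its left, z up, the work surface at z = 0. Lengths are in m, angles in rad, forces in N, time in s.
With the tool pointing down it reaches from about 0.425 to 0.925 m from the base axis. Payload 6.8 kg.
Tool frame: the origin (TCP) lies at the very end of the fingers, on their centre line; the grasp point (between the pads) lies r.grip_depth behind it (r.grip_depth is the distance from the TCP to the grasp point, in m); z points along the fingers, x is the direction in which the jaws open and shut, and the axes are right-handed (so a half turn about z gives the same grasp; the last joint's range is limited). The gripper opens to 85 mm and grips with 20 to 120 N. Pads are 22 mm wide; open, the fingers measure 114 mm over their backs; the gripper's body (76 mm by 85 mm) begins 54 mm behind the grasp point. The pads swing forward as they close: fully open they stand 13 mm farther back than shut.
Start: joints at [-1.41, 0.477, 0.022, 1.555, -0.011, 1.109, -0.083], TCP at [0.179, 0.651, 0.231] pointing down, gripper open.
Joint ranges: [-2.96, 2.96], [-0.34, 2.1], [-1.41, 1.46], [0.24, 2.44], [-1.37, 4.51], [0.17, 1.92], [-2.96, 2.96]. Speed limits (rad/s): [2.39, 2.39, 3.14, 3.14, 3.14, 3.14, 3.14].

## Interface

Orientations are given as a rotation vector (axis times angle).
In Python, from bench import readout, grab_frame, workorder, r gives the robot as it stands.
- The arm moves only by the shell command python3 -m handwheel 'ROWS' [FORCE]. ROWS is text: rows parted by semicolons, each of 7 numbers parted by spaces: the shift along the tool's x, y, z in mm, then the turn, a rotation vector about the tool's x, y, z in degrees, then the finger opening in mm, from 0 to 85.4. A call has 1 to 12 rows; each row is the pose to reach, as a shift and turn from the pose commanded when the call began, along the tool's axes at that moment; what a row does not reach only later rows make up. A row lasts 1/8 s, in which the tool goes at most 62.5 mm and 10.7 degrees, less where a joint would pass 70% of its speed; a pose out of reach is approached as far as the arm can. A call with a gripper value outside its range is refused whole. The fingers move at their own pace and stop on an object; FORCE is the grip in N (left out, the last holds). Time passes only in rows, so rows that repeat a pose let the fingers close. It gives the time, the measured TCP pose, the force and the opening at its end, in the units of the state.
- readout.get_obs(): the state, without advancing time (a new reading comes with each control period).
- grab_frame(name): name is "side" or "top"; returns a dict with "pixels" (420x560x3 uint8, red, green, blue), "fx", "fy", "cx", "cy" (pixels), "rvec" (rotation vector, rad) and "tvec" (3), from world to camera coordinates, as OpenCV has them. Camera axes: x right, y down, z forward; pixel columns grow to the right and rows downward; lengths in m; the calibration is good to about 2 mm. A picture is of the moment at which its call begins. There is no depth.
- workorder.hand_in(): hands the job in, once; it reports no verdict.
The state is a dict: "clock": time; "joints": joint angles; "qvel": joint speeds; "tau": joint torques, N m; "tcp_pos": TCP position; "orientation": TCP orientation; "contact_force": force on the tool from outside, world axes, zero at the start; "moment": the same for the moment, N m; "grip_width": finger opening in m.
Only numpy, scipy, OpenCV 4.12 (cv2) and the standard library are available. Lean on these libraries where they do the work, as an engineer would, in place of code of your own. Each camera call takes 0.05 s, during which the arm holds its last target.

## Task

The spool of bonsai wire lies on its rims in front of the row of things on the oak board, opposite the one empty place in that row. With the fingertips on its upper side, gently roll it away from you over the board, without sliding or lifting it, and stop it in the empty place so that it lies in line with the row, midway between its two neighbours and with its axle along the row; leave it there at rest and leave everything else where it is.

Things in the scene. Friction and masses are not known exactly. Their poses are not given: they have to be found in the camera images.
- spool: Wire spool lying on its rims, loose, 0.54 to 0.9 kg. Black flanges 108 mm across, 5 mm thick, 92 mm over both; between them brown wire, a cylinder 98 mm across, 82 mm long. Rolls on the flanges (radius 54 mm); wire top 103 mm above the board. Origin mid-axle, 54 mm above the board; y is the axle (x, z turn as it rolls). Starts 100 to 160 mm nearer the robot than the gap, axle within 3 degrees of the row.
- gap (a point): Middle of the empty place in the row, a point on the board's upper face, unmarked: on the line through the centres of the five things of the row, midway between the two neighbours, which stand 155 mm to either side. x points across the board away from the robot, y along the row, z up. The finished spool's origin is 54 mm above this point.
- board: Weathered oak board, fixed, 400 mm deep (x), 980 mm long (y, the direction of the row), 24 mm thick. Origin at the centre of its underside. The spool does not roll off by itself on it: pushed slowly and let go, it coasts only a few mm. Fingertips reaching below the spool's axle while touching it count as pushing too low.
- mister: Bystander. Leave it alone. Green plastic press-button spray mister, 76 mm across, 184 mm tall; origin at the centre of its foot. One of the five things of the row, whose order varies, 155 mm apart, with one place empty.
- tray: Bystander. Leave it alone. Shallow brown bonsai tray, 103 by 133 by 40 mm; origin at the centre of its underside. One of the row.
- root_hook: Bystander. Leave it alone. Stainless steel root hook, 205 mm long, lying across the row; origin near its middle, on the board. One of the row.
- vase: Bystander. Leave it alone. Small glass vase, 68 mm across, 108 mm tall; origin at the centre of its foot. One of the row.
- turntable: Bystander. Leave it alone. Round wooden turntable, 150 mm across, 40 mm high; origin at the centre of its underside. One of the row.
- shears: Bystander. Leave it alone. Black steel bonsai shears, 185 mm long, lying on the near strip of the board left of the spool; origin near the pivot, on the board.
- brush: Bystander. Leave it alone. Flat palm-fibre brush with a wooden handle, 190 mm long, lying on the near strip of the board right of the spool; origin under its middle.
- saucer: Bystander. Leave it alone. Small grey-blue glazed saucer, 92 mm across, 20 mm high, on the near strip of the board at its left end; origin at the centre of its underside.
There are look-alikes about, which are no part of the job. Of the things that look like the spool, the largest one is meant.

How it is judged:
By the outcome, as a careful person would: the job done as asked, in the order asked, and still so for the second after the job is handed in, with the robot touching nothing.
It also fails if it takes over 64 s, if anything falls off the work surface, if the arm or the gripper's body presses on something with over 40 N, if the wrist force passes 120 N, or if a joint passes its speed limit or range.

## Working session

There is one attempt and no reset: what is moved stays moved. The work goes in short steps, Python scripts to look and compute and a shell command to move; the robot and the scene stay as the last step left them, time stands still between calls to the robot, and variables do not carry over. Pictures are saved under pics/ and viewed, and the job is handed in when it is done.

```bash
ls; mkdir -p pics; python3 - <<'E'
from bench import readout, grab_frame, r
import cv2
print(readout.get_obs()); print(r.grip_depth)
for n in("side","top"):
    f=grab_frame(n); cv2.imwrite(f"pics/{n}0.png",f["pixels"][:,:,::-1]); print({k:v for k,v in f.items() if k!="pixels"})
E
```

```text
pics
{'clock': 0.0, 'joints': array([-1.41007621,  0.47778312,  0.02237447,  1.55644257, -0.01150292,
        1.10927703, -0.08313835]), 'qvel': array([-7.81142332e-04,  9.23988438e-05, -8.35386004e-04, -1.22868297e-03,
        7.79534498e-04, -1.37292364e-03,  8.94558022e-05]), 'tau': array([ 5.81496170e-04, -5.96448255e+01,  1.60839424e+00, -2.81202257e+01,
        1.25180781e-02,  9.41197271e-03,  8.80844368e-06]), 'tcp_pos': array([0.17915564, 0.65019015, 0.23034151]), 'orientation': array([ 2.49818943e+00,  1.90293618e+00, -2.07978245e-03]), 'contact_force': array([0.38885859, 0.96408046, 0.3363896 ]), 'moment': array([-0.00107541, -0.03215178, -0.0066412 ]), 'grip_width': 0.08554886843558615}
0.0187
{'fx': 416.59973212319164, 'fy': 416.59973212319164, 'cx': 286.2738681033946, 'cy': 203.19149496709304, 'rvec': array([ 2.23561471, -0.43836336,  0.19394513]), 'tvec': array([-0.42449352,  0.18680029,  0.92739994])}
{'fx': 434.15604974254836, 'fy': 434.15604974254836, 'cx': 281.87326306470186, 'cy': 209.91097227718862, 'rvec': array([ 2.16626333, -2.12985313,  0.12080078]), 'tvec': array([0.04023482, 0.50149271, 1.39097632])}
```

View pics/side0.png

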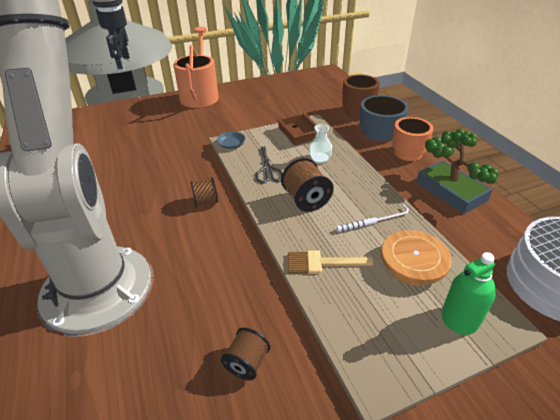

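View pics/top0.png

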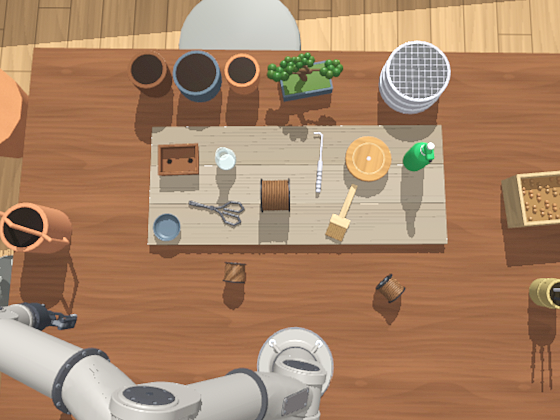

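The top view shows the row from left to right: tray (178,160), vase (226,158), the empty place near column 272, hook (319,162), turntable (368,158) and mister (418,157). The spool is at about (275,195). I'll enlarge both views for measuring.

```bash
cat > h.py <<'E'
import numpy as np, cv2
from bench import readout, grab_frame, r
def cam(f):
    K=np.array([[f["fx"],0,f["cx"]],[0,f["fy"],f["cy"]],[0,0,1.]]); return K,np.array(f["rvec"]),np.array(f["tvec"])
def proj(f,P):
    K,rv,t=cam(f); return cv2.projectPoints(np.array(P,float).reshape(-1,1,3),rv,t,K,None)[0].reshape(-1,2)
def plane(f,uv,z):
    K,rv,t=cam(f);R=cv2.Rodrigues(rv)[0]; c=-R.T@t
    out=[]
    for u,v in np.array(uv,float).reshape(-1,2):
        d=R.T@np.linalg.inv(K)@[u,v,1]; out.append(c+d*(z-c[2])/d[2])
    return np.array(out)
def tri(fa,ua,fb,ub):
    M=[]
    for f in(fa,fb):
        K,rv,t=cam(f);M.append(K@np.hstack([cv2.Rodrigues(rv)[0],t.reshape(3,1)]))
    X=cv2.triangulatePoints(M[0],M[1],np.array(ua,float).T,np.array(ub,float).T);return (X[:3]/X[3]).T
def crop(f,x0,y0,w,h,s,name):
    im=f["pixels"][y0:y0+h,x0:x0+w,::-1]
    im=cv2.resize(im,None,fx=s,fy=s,interpolation=cv2.INTER_CUBIC)
    cv2.imwrite(name,im)
E
python3 - <<'E'
from h import *
t=grab_frame("top");s=grab_frame("side")
crop(t,145,115,160,120,5,"pics/t1.png"); crop(t,290,115,160,120,5,"pics/t2.png")
crop(s,200,100,160,120,5,"pics/s1.png"); crop(s,320,190,200,150,4,"pics/s2.png")
print("board corners", plane(t,[[150,127],[442,126],[446.5,242],[148,244]],.024).round(4))
E
```

```text
board corners [[ 0.7785  0.5018  0.024 ]
 [ 0.795  -0.4847  0.024 ]
 [ 0.4053 -0.4879  0.024 ]
 [ 0.3821  0.4859  0.024 ]]
```

View pics/t1.png

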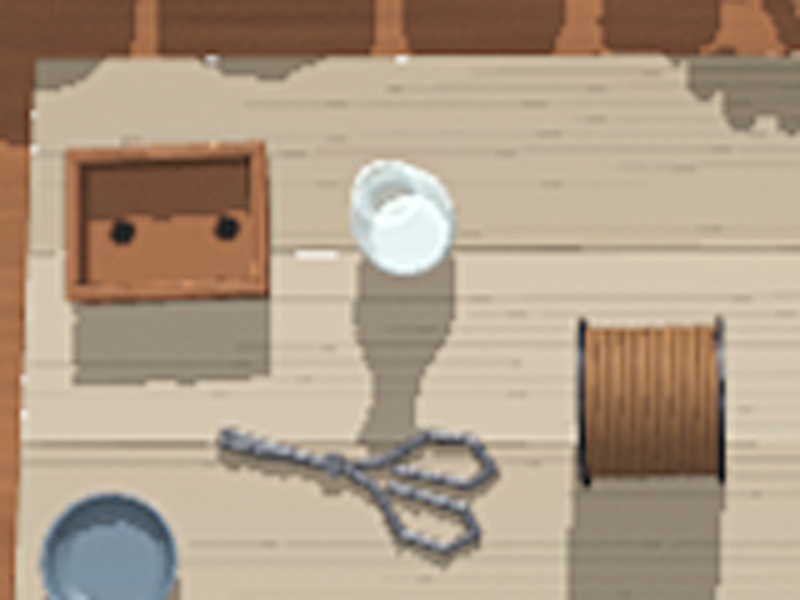

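View pics/t2.png

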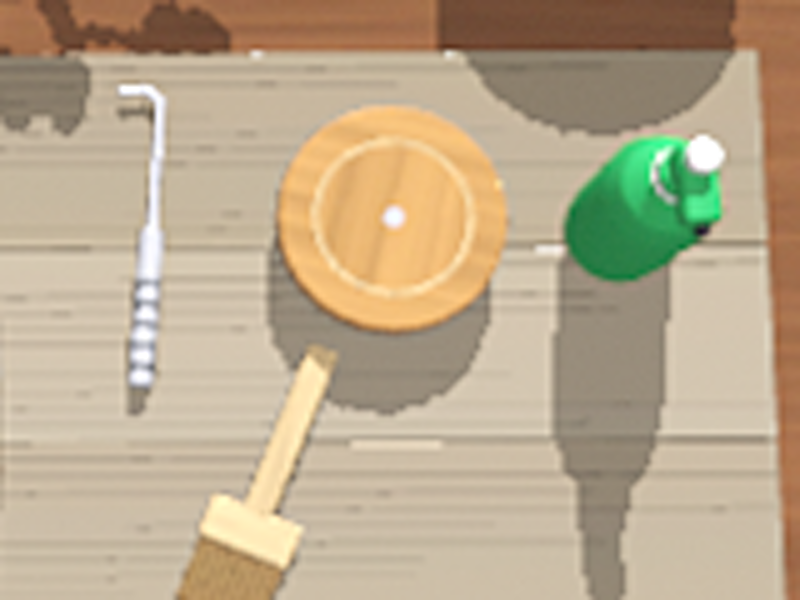

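View pics/s1.png

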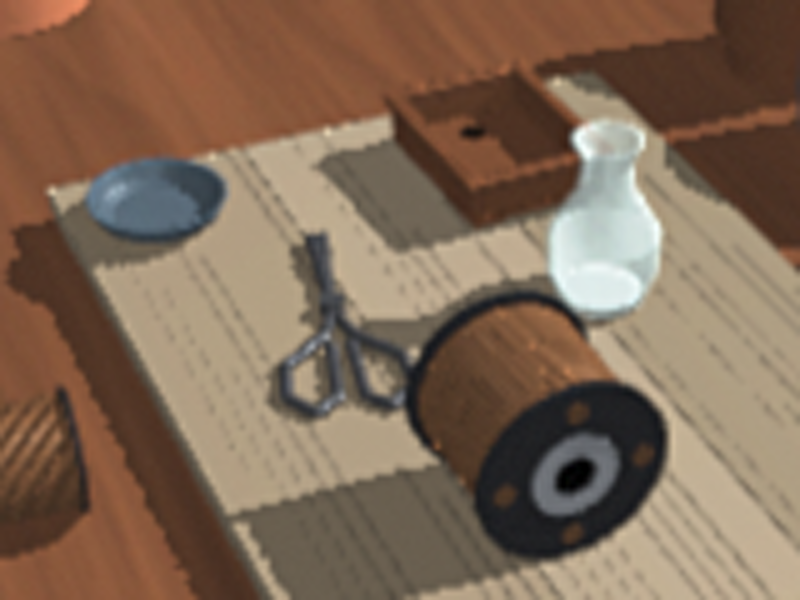

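View pics/s2.png

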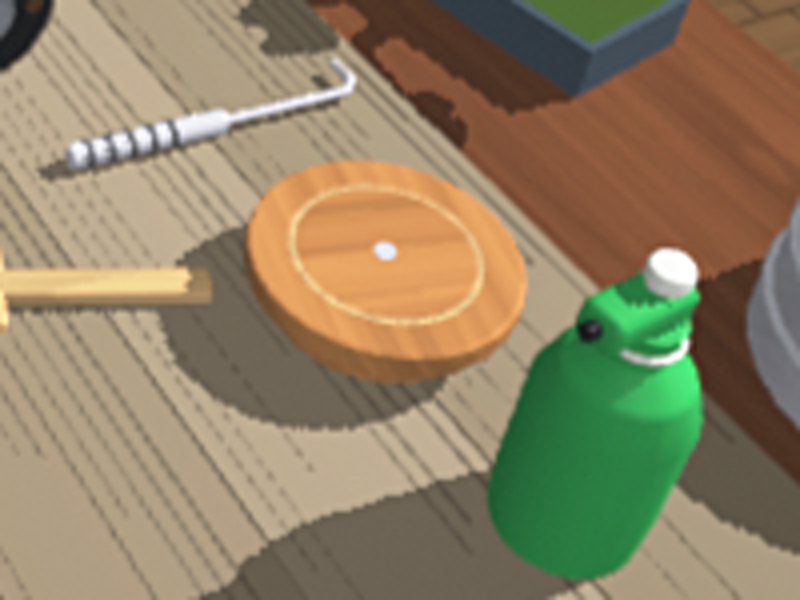

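```bash
cat > fit.py <<'E'
from h import *
from scipy.optimize import least_squares
from scipy.ndimage import map_coordinates, gaussian_filter
def prof(img,p,n,w=4):
    s=np.arange(-w,w+.01,.25)
    q=p[:,None,:]+s[None,:,None]*n[:,None,:]
    v=np.stack([map_coordinates(img[:,:,c],[q[...,1],q[...,0]],order=1,mode='nearest') for c in range(3)],-1)
    g=np.linalg.norm(np.gradient(v,axis=1),axis=2)
    i=g.argmax(1); gg=np.maximum(g-.5*g.max(1,keepdims=True),0)*(abs(np.arange(len(s))[None]-i[:,None])<=4)
    return (gg*s).sum(1)/gg.sum(1), g.max(1)
def fit(curves,x0,w=4,iters=8,mask=None):
    # curves: list of (frame, func(params)->closed polyline Nx3 OR ('hull', func))
    x=np.array(x0,float)
    ims=[gaussian_filter(f["pixels"].astype(float),(.6,.6,0)) for f,_,_ in curves]
    def pts(x,c):
        f,kind,fn=c; p=proj(f,fn(x))
        if kind=='hull':
            h=cv2.convexHull(p.astype(np.float32)).reshape(-1,2).astype(float)
            d=np.linalg.norm(np.roll(h,-1,0)-h,axis=1);L=np.r_[0,d.cumsum()];hh=np.vstack([h,h[:1]])
            t=np.linspace(0,L[-1],120,endpoint=False);p=np.stack([np.interp(t,L,hh[:,k]) for k in(0,1)],1)
        return p
    def nrm(p):
        t=np.roll(p,-1,0)-np.roll(p,1,0); n=np.stack([t[:,1],-t[:,0]],1);return n/np.linalg.norm(n,axis=1,keepdims=True)
    for it in range(iters):
        T=[];N=[];G=[]
        for c,im in zip(curves,ims):
            p=pts(x,c);n=nrm(p);o,g=prof(im,p,n,w if it<4 else 2)
            T.append(p+o[:,None]*n);N.append(n);G.append(g>4)
        P0=[pts(x,c) for c in curves]
        J=[]
        for k in range(len(x)):
            e=np.zeros(len(x));e[k]=1e-4
            col=[]
            for c,n,p0 in zip(curves,N,P0):
                p1=pts(x+e,c)
                if c[1]=='hull': # normal displacement by nearest
                    d=[];
                    for a,nn in zip(p0,n):
                        j=np.linalg.norm(p1-a,axis=1).argmin();b=p1[j];d.append(((b-a)@nrm(p1)[j]) )
                    col.append(np.array(d)/1e-4)
                else: col.append(((p1-p0)*n).sum(1)/1e-4)
            J.append(np.concatenate(col))
        J=np.array(J).T; rr=np.concatenate([((t-p)*n).sum(1) for t,p,n in zip(T,P0,N)]);ok=np.concatenate(G)
        wt=ok/(1+(rr/.7)**2)
        dx=np.linalg.lstsq(J*wt[:,None],rr*wt,rcond=None)[0]; x=x+dx
    return x, np.sqrt((wt*rr**2).sum()/wt.sum())
A=np.linspace(0,2*np.pi,72,endpoint=False)
def circ(x,y,z,R): return np.stack([x+R*np.cos(A),y+R*np.sin(A),0*A+z],1)
def rect(x,y,z,yaw,a,b):
    s=np.linspace(-1,1,20)[1:-1];q=np.vstack([np.c_[s*a/2,0*s-b/2],np.c_[0*s+a/2,s*b/2],np.c_[-s*a/2,0*s+b/2],np.c_[0*s-a/2,-s*b/2]])
    c,si=np.cos(yaw),np.sin(yaw);return np.c_[x+c*q[:,0]-si*q[:,1],y+si*q[:,0]+c*q[:,1],0*q[:,0]+z]
def flange(x,y,z,yaw,off,R=.054):
    ax=np.array([-np.sin(yaw),np.cos(yaw),0]);u=np.array([np.cos(yaw),np.sin(yaw),0])
    return np.array([x,y,z])+off*ax+R*(np.cos(A)[:,None]*u+np.sin(A)[:,None]*np.array([0,0,1]))
def spool(p,z=None):
    x,y,yaw=p[:3]; z=p[3] if z is None else z
    return np.vstack([flange(x,y,z,yaw,o) for o in(-.046,-.041,.041,.046)])
def measure_spool(t,s,x0,fz=True):
    cs=[(t,'hull',lambda p:spool(p)),(s,'curve',lambda p:flange(p[0],p[1],p[3],p[2],-.046))]
    return cs,fit(cs,x0)
def draw(f,polys,name,x0,y0,w,h,sc):
    im=cv2.resize(f["pixels"][y0:y0+h,x0:x0+w,::-1],None,fx=sc,fy=sc,interpolation=cv2.INTER_CUBIC)
    for P,col in polys:
        for u in proj(f,P): cv2.circle(im,(int((u[0]-x0+.5)*sc),int((u[1]-y0+.5)*sc)),1,col,-1)
    cv2.imwrite(name,im)
E
python3 - <<'E'
from fit import *
t=grab_frame("top");s=grab_frame("side")
def tp(px,x0,z): return plane(t,(np.array(px,float)+.5)/5-.5+[x0,115],z)
tt=tp([[393,217]],290,.064)[0]; tr=tp([[66,150],[266,142],[268,296],[66,302]],145,.064).mean(0)
sp=tp([[651,402]],145,.127)[0]
print("guess",tt,tr,sp)
for nm,cams in(("both",(t,s)),("top",(t,)),("side",(s,))):
    a=fit([(f,'curve',lambda p:circ(p[0],p[1],.064,.075)) for f in cams],tt[:2]); print("turntable",nm,a)
a=fit([(f,'curve',lambda p:circ(p[0],p[1],p[2],.075)) for f in (t,s)],tt); print("turntable z free",a)
b=fit([(f,'curve',lambda p:rect(p[0],p[1],p[2],p[3],.103,.133)) for f in (t,s)],[tr[0],tr[1],.064,0.03]); print("tray",b)
b2=fit([(f,'curve',lambda p:rect(p[0],p[1],.064,p[2],.103,.133)) for f in (t,)],[tr[0],tr[1],0.03]); print("tray top",b2)
bd=fit([(t,'curve',lambda p:rect(p[0],p[1],.024,p[2],.4,.98))],[.59,.005,0.01]); print("board",bd)
cs,c=measure_spool(t,s,[sp[0],sp[1],0.02,.078]); print("spool",c)
for k in range(2): print("spool view",k,fit([(cs[k][0],cs[k][1],(lambda p:spool(p,.078)) if k==0 else (lambda p:flange(p[0],p[1],.078,p[2],-.046)))],c[0][:3]))
g=(0,255,0);m=(255,0,255)
P=[(circ(*a[0],.075),g),(rect(b[0][0],b[0][1],b[0][2],b[0][3],.103,.133),g),(spool(c[0]),m),(rect(bd[0][0],bd[0][1],.024,bd[0][2],.4,.98),m)]
draw(t,P,"pics/ft.png",140,110,320,150,2.5);draw(s,P,"pics/fs.png",180,90,300,200,2.6)
E
```

```text
guess [ 0.67102246 -0.22894676  0.064     ] [0.65874606 0.39076362 0.064     ] [0.53444184 0.06971638 0.127     ]
turntable both (array([ 0.67226152, -0.22899478]), np.float64(0.39268159598195046))
turntable top (array([ 0.6714691 , -0.22821909]), np.float64(0.3597395899919072))
turntable side (array([ 0.67257034, -0.22925564]), np.float64(0.39830644577973157))
turntable z free (array([ 0.67293964, -0.22851685,  0.06223205]), np.float64(0.36606344293484666))
tray (array([0.65719946, 0.3904247 , 0.06292308, 0.05195194]), np.float64(0.5624678178021437))
tray top (array([0.65677404, 0.39021934, 0.04873842]), np.float64(0.4126690179140061))
board (array([0.59065167, 0.00368036, 0.02052642]), np.float64(0.23574684027596315))
spool (array([0.53687969, 0.07033282, 0.03005021, 0.07837094]), np.float64(0.5265933286996318))
spool view 0 (array([0.53631903, 0.07036372, 0.02517838]), np.float64(0.2945243733310381))
spool view 1 (array([0.54437712, 0.07291741, 0.00448961]), np.float64(0.29368034218817496))
```

View pics/ft.png

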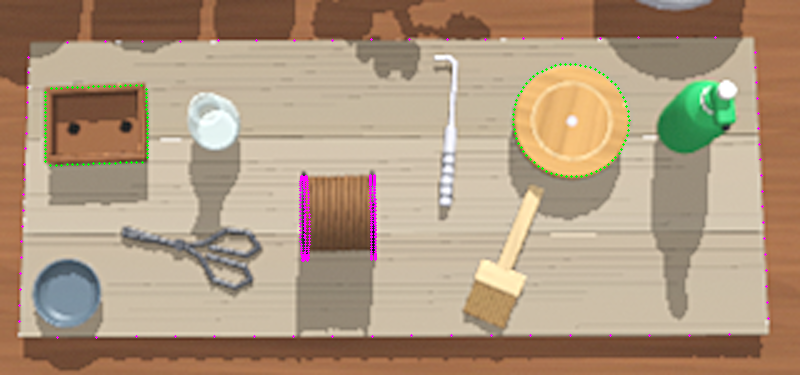

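View pics/fs.png

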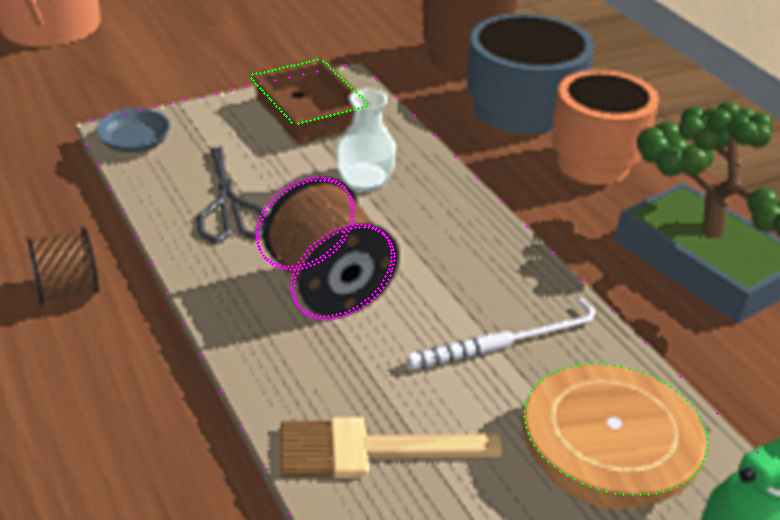

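```bash
python3 - <<'E'
from fit import *
t=grab_frame("top");s=grab_frame("side")
tu=lambda p,x0,y0,k:(np.array(p,float)+.5)/k-.5+[x0,y0]
# gap candidates
print("vase mouth tri",tri(t,[tu([388,190],145,115,5)],s,[tu([609,140],200,100,5)]).round(4), "expect z .132")
print("hook butt/tip tri",tri(t,[tu([140,380],290,115,5),tu([120,90],290,115,5)],s,[tu([72,157],320,190,4),tu([335,65],320,190,4)]).round(4))
tr=np.array([.6570,.3904]);tt=np.array([.6722,-.2290]);d=(tr-tt);print(np.linalg.norm(d))
g=(tr+tt)/2;d/=np.linalg.norm(d);print("gap",g,"yaw",np.arctan2(-d[0],d[1]))
for k,n in zip((2,1,0,-1,-2,-3),("tray","vase","gap","hook","tt","mister")): print(n,(g+k*.155*d).round(4))
# check predicted vase/mister circles
pol=[]
for k,R,H in((1,.034,.024),(-3,.038,.024)):
    q=g+k*.155*d; pol.append((circ(q[0],q[1],H,R),(0,0,255)))
q=g+.155*d; pol.append((np.array([[q[0],q[1],h] for h in np.linspace(.024,.132,40)]),(255,0,0)))
q=g-3*.155*d; pol.append((np.array([[q[0],q[1],h] for h in np.linspace(.024,.208,40)]),(255,0,0)))
pol.append((circ(g[0],g[1],.024,.005),(0,255,0)))
q=g-.155*d;pol.append((circ(q[0],q[1],.024,.005),(0,255,0)))
draw(t,pol,"pics/rt.png",140,110,320,150,2.5);draw(s,pol,"pics/rs.png",260,110,260,230,2.6)
# spool wire edges
for x in ([.5366,.0703,.027,.078],[.5366,.0705,.06,.078]):
  for w in(1.5,3): print(fit([(t,'hull',lambda p:spool(p,.078))],x[:3],w=w))
  draw(t,[(spool(x),(255,0,255))],f"pics/sp{x[2]}.png",245,165,60,60,9)
E
```

```text
vase mouth tri [[0.664 0.236 0.131]] expect z .132
hook butt/tip tri [[ 0.5665 -0.0677  0.0324]
 [ 0.765  -0.0534  0.03  ]]
0.6195864749976391
gap [0.6646 0.0807] yaw 0.0245349530627358
tray [0.657  0.3906]
vase [0.6608 0.2357]
gap [0.6646 0.0807]
hook [ 0.6684 -0.0743]
tt [ 0.6722 -0.2292]
mister [ 0.676  -0.3842]
(array([0.53635942, 0.07036895, 0.02516383]), np.float64(0.2989014317774283))
(array([0.53635177, 0.0703673 , 0.02526553]), np.float64(0.298171845505665))
(array([0.5363552 , 0.07036658, 0.02533579]), np.float64(0.29825005988701225))
(array([0.53635074, 0.07036724, 0.02526849]), np.float64(0.298179746936801))
```

View pics/rt.png

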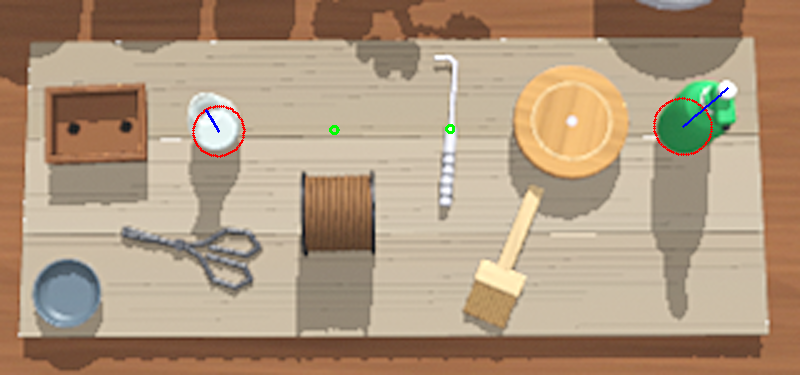

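View pics/rs.png

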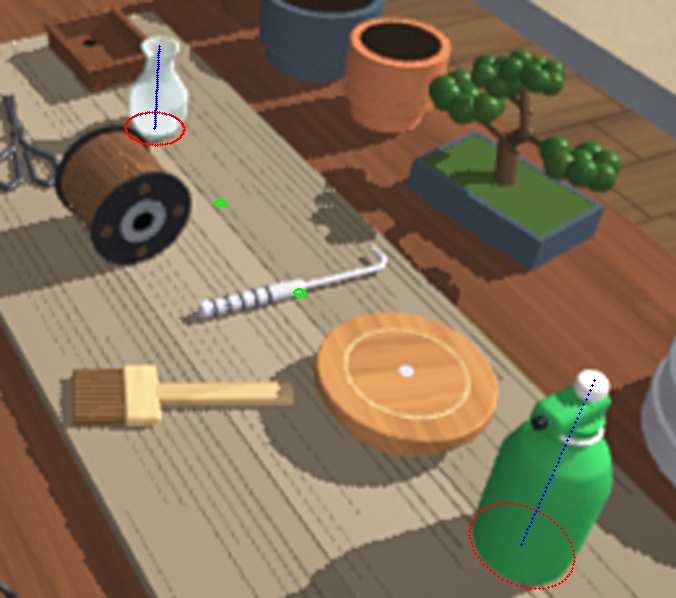

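View pics/sp0.027.png

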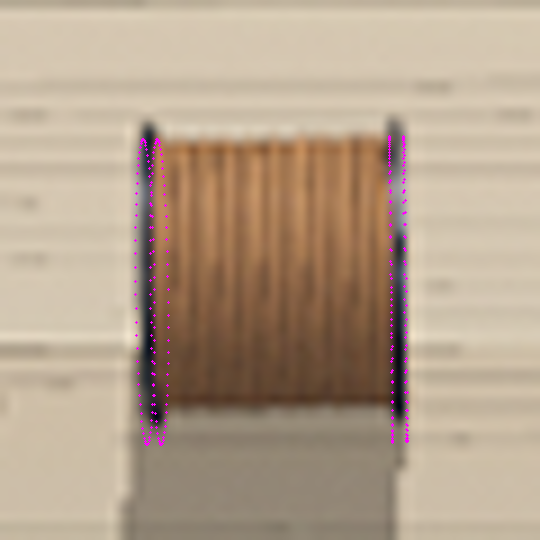

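View pics/sp0.06.png

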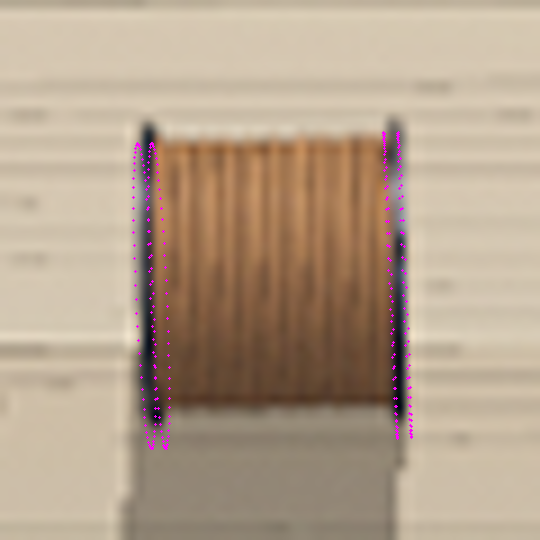

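```bash
python3 - <<'E'
from fit import *
t=grab_frame("top");s=grab_frame("side")
for x0 in ([.5425,.0715,.035],[.545,.0715,.035],[.54,.0715,.06]):
  for w in(1,2): print(w,fit([(t,'hull',lambda p:spool(p,.078))],x0,w=w))
  print("side",fit([(s,'curve',lambda p:flange(p[0],p[1],.078,p[2],-.046))],x0,w=3),fit([(s,'hull',lambda p:spool(p,.078))],x0,w=2))
# dark mask in top
im=t["pixels"][165:225,245:305].astype(int); 
dk=(im.max(2)<90); ys,xs=np.nonzero(dk); print(ys.min(),ys.max(),xs.min(),xs.max())
for sel in (xs<30,xs>=30):
    print("rows",ys[sel].min()+165,ys[sel].max()+165,"fit col=a*row+b",np.polyfit(ys[sel]+165,xs[sel]+245,1))
# wire mask: extent
hsv=cv2.cvtColor(t["pixels"],cv2.COLOR_RGB2HSV)[165:225,245:305]; w=(hsv[...,1]>95)
ys,xs=np.nonzero(w);rw=[ys[xs==k] for k in range(xs.min(),xs.max()+1)]
print("wire cols",xs.min()+245,xs.max()+245);print([(int(q.min()+165),int(q.max()+165)) for q in rw])
x=[.5425,.0715,.035,.078]
draw(t,[(spool(x),(255,0,255))],"pics/spa.png",245,165,60,60,9);draw(s,[(spool(x),(255,0,255))],"pics/spb.png",270,145,75,75,8)
E
```

```text
1 (array([0.54377598, 0.07036589, 0.01478112]), np.float64(0.5818957528732557))
2 (array([0.54345605, 0.07039102, 0.01524382]), np.float64(0.5856460286289149))
side (array([0.54435865, 0.07290485, 0.00451314]), np.float64(0.28653588645332306)) (array([0.54341929, 0.07142823, 0.02261571]), np.float64(0.5186023241962391))
1 (array([0.54870238, 0.07044465, 0.01792708]), np.float64(0.3517147973862259))
2 (array([0.54831047, 0.07042462, 0.01649428]), np.float64(0.39779326757574024))
side (array([0.54436052, 0.07290685, 0.00451111]), np.float64(0.28650370019964594)) (array([0.54349078, 0.0714929 , 0.02422785]), np.float64(0.517939894371606))
1 (array([0.53629246, 0.07037259, 0.02530756]), np.float64(0.29924910468155075))
2 (array([0.53630499, 0.07040327, 0.02639399]), np.float64(0.2999922966141593))
side (array([0.54435563, 0.07290089, 0.00451937]), np.float64(0.28659481704854356)) (array([0.54340422, 0.07141554, 0.02214138]), np.float64(0.5186067122574651))
14 46 16 44
rows 179 211 fit col=a*row+b [1.38959520e-01 2.34744076e+02]
rows 181 211 fit col=a*row+b [-2.60768166e-01  3.39234677e+02]
wire cols 261 289
[(180, 204), (180, 211), (181, 209), (181, 209), (181, 209), (181, 209), (181, 209), (181, 209), (181, 209), (181, 209), (181, 209), (181, 209), (181, 209), (181, 209), (181, 209), (181, 209), (181, 209), (180, 209), (181, 209), (180, 209), (181, 209), (181, 209), (180, 209), (180, 209), (180, 209), (180, 209), (181, 209), (191, 209), (202, 210)]
```

View pics/spa.png

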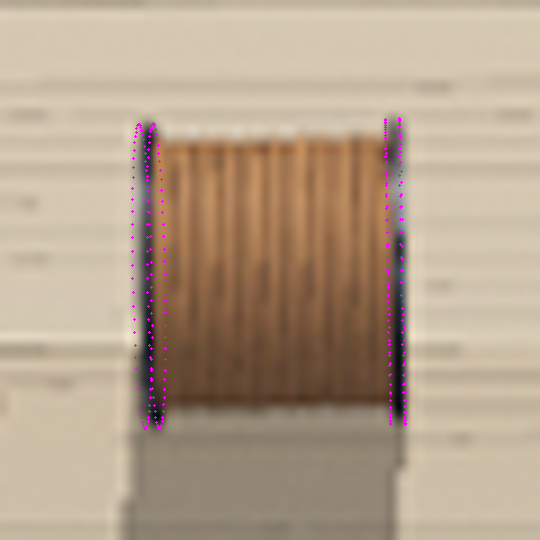

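View pics/spb.png

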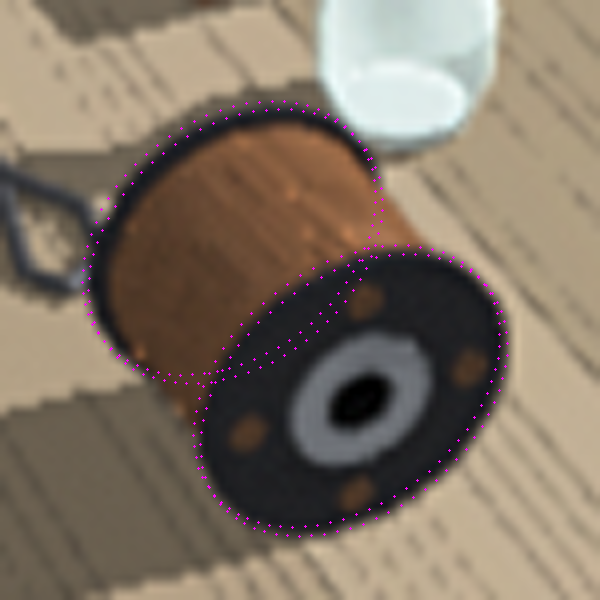

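```bash
cat >> h.py <<'E'
from scipy.spatial.transform import Rotation as Ro
def target(p,yaw,flip=None):
    """shift (mm) and turn (deg) in tool axes to reach p with tool x along +-(row y at yaw), pointing down"""
    o=readout.get_obs(); R0=Ro.from_rotvec(o["orientation"]); best=None
    for sg in(1,-1):
        x=sg*np.array([-np.sin(yaw),np.cos(yaw),0]); z=np.array([0,0,-1.]); M=np.stack([x,np.cross(z,x),z],1)
        rv=(R0.inv()*Ro.from_matrix(M)).as_rotvec(degrees=True)
        if best is None or np.linalg.norm(rv)<np.linalg.norm(best): best=rv
    sh=R0.inv().apply(np.array(p)-o["tcp_pos"])*1000
    print("clock",o["clock"],"tcp",o["tcp_pos"].round(4),"F",o["contact_force"].round(2),"w",o["grip_width"]); print("axes x",R0.apply([1,0,0]).round(3),"y",R0.apply([0,1,0]).round(3),"z",R0.apply([0,0,1]).round(3))
    print("shift",sh.round(1),"turn",best.round(2))
E
python3 - <<'E'
from h import *
target([.500,.070,.20],.03)
E
```

```text
clock 0.5 tcp [0.1793 0.6508 0.2313] F [-0.52  0.3  -0.54] w 0.08545698544091339
axes x [ 0.266  0.964 -0.   ] y [ 0.964 -0.266  0.   ] z [-0. -0. -1.]
shift [-474.7  463.4   31.3] turn [ -0.     0.   -17.12]
```

```bash
python3 -m handwheel '-20 20 0 0 0 -1 75; -60 58 0 0 0 -3 75; -105 102 0 0 0 -5 75; -150 146 0 0 0 -7 75; -195 190 0 0 0 -9 75; -240 234 0 0 0 -11 75; -285 278 0 0 0 -13 75; -330 322 0 0 0 -15 75; -375 366 0 0 0 -17.1 75; -420 410 0 0 0 -17.1 75; -458 447 0 0 0 -17.1 75; -474.7 463.4 0 0 0 -17.1 75'; python3 - <<'E'
from h import *
target([.532,.0710,.16],.03)
t=grab_frame("top");s=grab_frame("side")
cv2.imwrite("pics/m1t.png",t["pixels"][:,:,::-1]);cv2.imwrite("pics/m1s.png",s["pixels"][:,:,::-1])
E
```

```text
clock: 2.0
tcp_pos: [0.5012, 0.0663, 0.2317]
orientation: [2.193, 2.248, 0.001]
contact_force: [-0.7, -0.1, -0.2]
grip_width: 0.0752
clock 2.0 tcp [0.5012 0.0663 0.2317] F [-0.65 -0.07 -0.21] w 0.07517254366083402
axes x [-0.025  1.    -0.001] y [1.    0.025 0.001] z [ 0.001 -0.001 -1.   ]
shift [ 4.  30.8 71.7] turn [ 0.07  0.04 -0.31]
```

View pics/m1s.png

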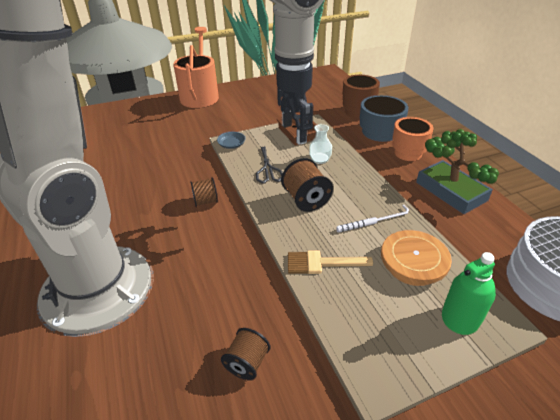

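View pics/m1t.png

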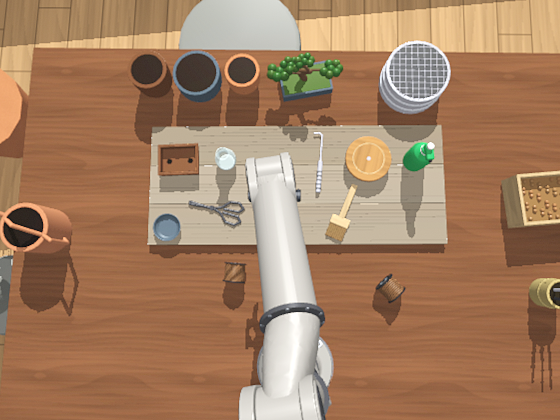

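```bash
python3 -m handwheel '1 7 20 0 0 0 75; 3 17 50 0 0 0 75; 4 26.8 70 0 0 0 75; 4 26.8 74 0 0 0 75; 4 26.8 78 0 0 0 75; 4 26.8 82 0 0 0 75; 4 26.8 85 0 0 0 75; 4 26.8 85 0 0 0 75'; python3 - <<'E'
from h import *
target([.528,.0710,.132],.03)
s=grab_frame("side");crop(s,240,90,150,130,5,"pics/m2s.png")
E
```

```text
clock: 3.1
tcp_pos: [0.5265, 0.0748, 0.1464]
orientation: [-2.188, -2.254, -0.0]
contact_force: [-0.2, -0.1, -1.1]
grip_width: 0.0752
clock 3.1 tcp [0.5265 0.0748 0.1464] F [-0.15 -0.12 -1.1 ] w 0.0752198703034899
axes x [-0.03  1.    0.  ] y [ 1.    0.03 -0.  ] z [-0.  0. -1.]
shift [-3.9  1.4 14.4] turn [-0.   -0.01 -0.03]
```

View pics/m2s.png

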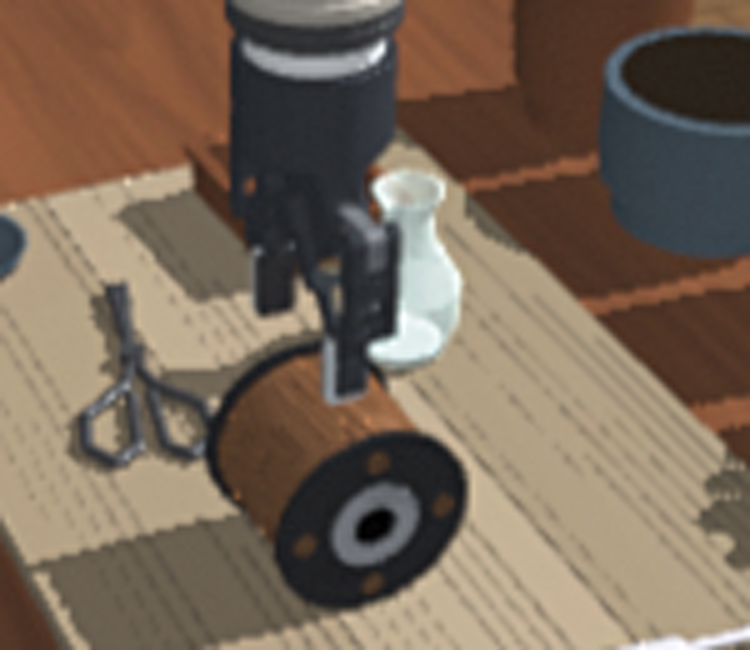

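```bash
python3 -m handwheel '-2 1 3 0 0 0 75; -3.9 1.5 6 0 0 0 75; -3.9 1.5 9 0 0 0 75; -3.9 1.5 11 0 0 0 75; -3.9 1.5 12 0 0 0 75;-3.9 1.5 12 0 0 0 75'; python3 -m handwheel '0 0 0.5 0 0 0 75; 0 0 1 0 0 0 75; 0 0 1 0 0 0 75'; python3 -m handwheel '0 0 0.5 0 0 0 75; 0 0 1 0 0 0 75; 0 0 1 0 0 0 75'
```

```text
clock: 3.9
tcp_pos: [0.5282, 0.071, 0.1342]
orientation: [-2.188, -2.254, 0.0]
contact_force: [0.4, 0.1, 0.8]
grip_width: 0.0751
clock: 4.28
tcp_pos: [0.5282, 0.071, 0.1333]
orientation: [-2.188, -2.254, -0.0]
contact_force: [-0.8, 0.1, -0.4]
grip_width: 0.0751
clock: 4.65
tcp_pos: [0.5282, 0.071, 0.1322]
orientation: [-2.188, -2.254, 0.0]
contact_force: [0.0, 0.5, -0.4]
grip_width: 0.0753
```

```bash
python3 - <<'E'
from h import *
s=grab_frame("side");crop(s,240,90,150,130,5,"pics/m3s.png")
E
python3 -m handwheel '0 0 0.5 0 0 0 75; 0 0 1 0 0 0 75; 0 0 1 0 0 0 75';python3 -m handwheel '0 0 0.5 0 0 0 75; 0 0 1 0 0 0 75; 0 0 1 0 0 0 75'
```

```text
clock: 5.08
tcp_pos: [0.5282, 0.071, 0.1312]
orientation: [-2.188, -2.254, 0.0]
contact_force: [0.1, 0.0, -0.5]
grip_width: 0.0752
clock: 5.45
tcp_pos: [0.5282, 0.071, 0.1303]
orientation: [-2.188, -2.254, 0.0]
contact_force: [-0.0, 0.1, 0.1]
grip_width: 0.0751
```

View pics/m3s.png

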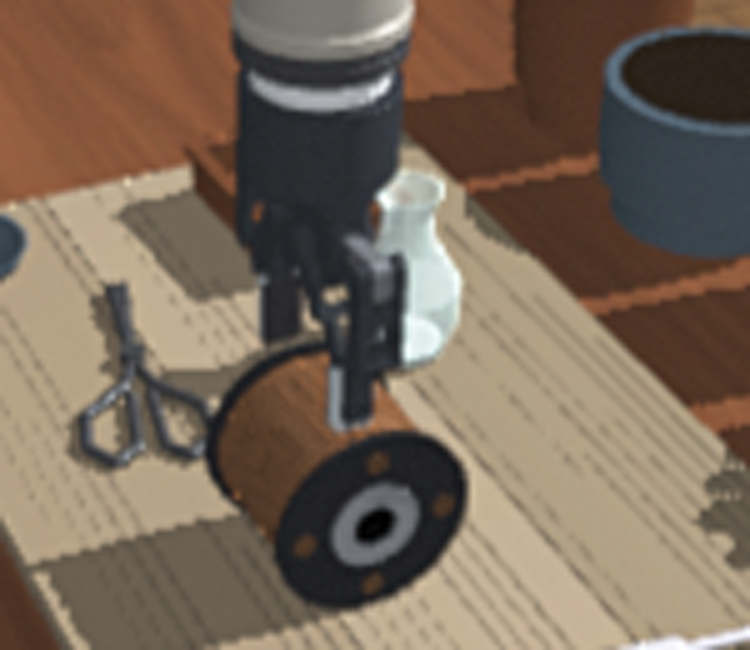

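```bash
python3 - <<'E'
from h import *
s=grab_frame("side")
a=np.array([-.03,1,0])
for yo in(-.052,-.045,-.0375):
  for z in(.13,.14,.15):
    print(yo,z,[((proj(s,np.array([.528+dx,.071,0])+a*yo+[0,0,z])[0]+.5-[240,90])*5).round(0) for dx in(-.011,.011)])
print("rim top", ((proj(s,np.array([.543,.0712,.132])-a*.044)[0]-[240,90])*5))
crop(s,290,145,50,45,14,"pics/m4s.png")
E
python3 -m handwheel '0 0 0.5 0 0 0 75; 0 0 1 0 0 0 75; 0 0 1 0 0 0 75';python3 -m handwheel '0 0 0.5 0 0 0 75; 0 0 1 0 0 0 75; 0 0 1 0 0 0 75'
```

```text
-0.052 0.13 [array([334., 461.]), array([376., 451.])]
-0.052 0.14 [array([335., 444.]), array([376., 434.])]
-0.052 0.15 [array([335., 428.]), array([377., 417.])]
-0.045 0.13 [array([328., 453.]), array([369., 443.])]
-0.045 0.14 [array([328., 436.]), array([370., 426.])]
-0.045 0.15 [array([329., 420.]), array([370., 409.])]
-0.0375 0.13 [array([321., 445.]), array([362., 434.])]
-0.0375 0.14 [array([321., 428.]), array([363., 418.])]
-0.0375 0.15 [array([322., 411.]), array([364., 401.])]
rim top [373.04499362 433.63663101]
clock: 5.88
tcp_pos: [0.5282, 0.071, 0.1292]
orientation: [-2.188, -2.254, 0.0]
contact_force: [-0.2, 0.3, 0.1]
grip_width: 0.0752
clock: 6.25
tcp_pos: [0.5282, 0.071, 0.1282]
orientation: [-2.188, -2.254, 0.0]
contact_force: [0.5, 0.5, -0.3]
grip_width: 0.0751
```

View pics/m4s.png

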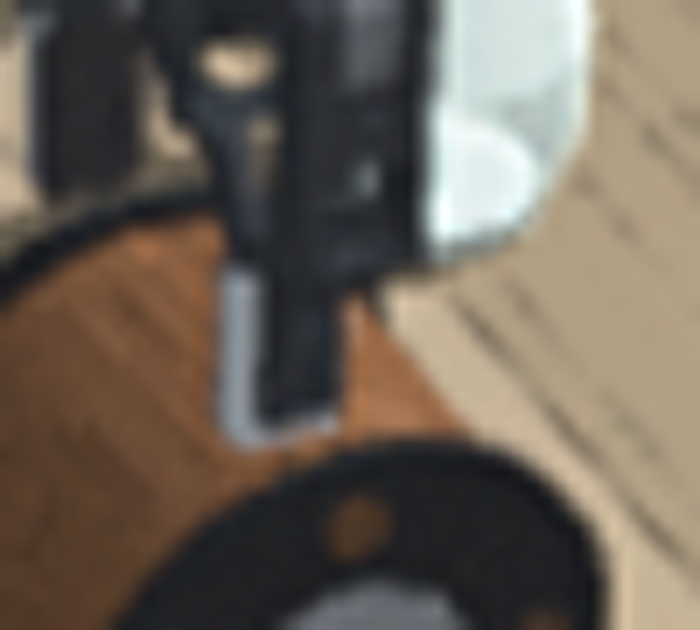

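```bash
python3 -m handwheel '0 0 0.5 0 0 0 75; 0 0 1.5 0 0 0 75; 0 0 2 0 0 0 75;0 0 2 0 0 0 75';python3 -m handwheel '0 0 0.5 0 0 0 75; 0 0 1 0 0 0 75; 0 0 1 0 0 0 75';python3 -m handwheel '0 0 0.5 0 0 0 75; 0 0 1 0 0 0 75; 0 0 1 0 0 0 75'
```

```text
clock: 6.75
tcp_pos: [0.5282, 0.0709, 0.1262]
orientation: [-2.188, -2.254, 0.0]
contact_force: [-0.4, 0.2, 0.0]
grip_width: 0.075
clock: 7.12
tcp_pos: [0.5282, 0.071, 0.1253]
orientation: [-2.188, -2.254, 0.0]
contact_force: [0.2, 0.1, -0.7]
grip_width: 0.075
clock: 7.5
tcp_pos: [0.5282, 0.071, 0.1242]
orientation: [-2.188, -2.254, 0.0]
contact_force: [-0.7, 0.1, 0.6]
grip_width: 0.0751
```

```bash
python3 -m handwheel '0 0 0.5 0 0 0 75; 0 0 1 0 0 0 75; 0 0 1 0 0 0 75';python3 -m handwheel '0 0 0.5 0 0 0 75; 0 0 1 0 0 0 75; 0 0 1 0 0 0 75'; python3 - <<'E'
from h import *
s=grab_frame("side")
crop(s,290,145,50,45,14,"pics/m5s.png")
E
```

```text
clock: 7.88
tcp_pos: [0.5282, 0.071, 0.1232]
orientation: [-2.188, -2.254, 0.0]
contact_force: [-0.1, -0.1, 0.3]
grip_width: 0.0747
clock: 8.25
tcp_pos: [0.5283, 0.071, 0.1223]
orientation: [2.188, 2.254, 0.0]
contact_force: [0.7, 0.1, 0.7]
grip_width: 0.075
```

View pics/m5s.png

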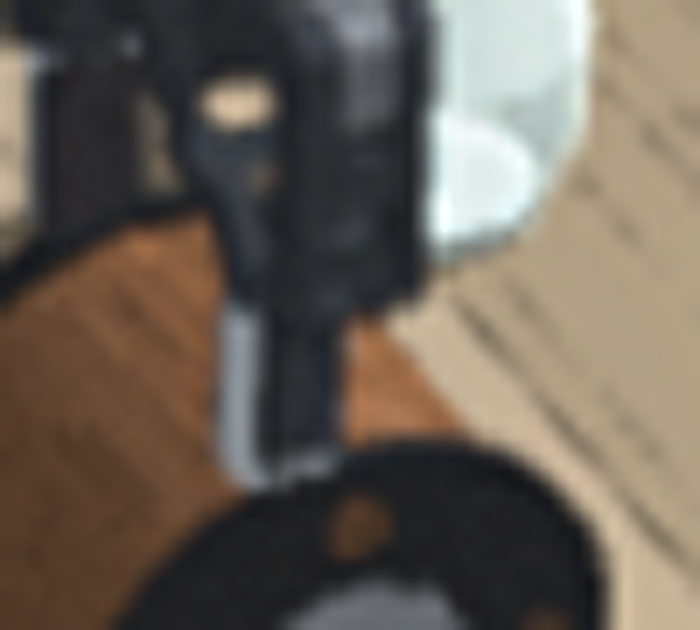

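```bash
python3 -m handwheel '0 0 0.5 0 0 0 75; 0 0 1 0 0 0 75; 0 0 1 0 0 0 75';python3 -m handwheel '0 0 0.5 0 0 0 75; 0 0 1 0 0 0 75; 0 0 1 0 0 0 75'
```

```text
clock: 8.68
tcp_pos: [0.5291, 0.0711, 0.122]
orientation: [2.188, 2.253, 0.002]
contact_force: [-0.3, -0.2, 6.0]
grip_width: 0.0748
clock: 9.05
tcp_pos: [0.53, 0.0711, 0.1218]
orientation: [2.187, 2.252, 0.005]
contact_force: [-1.1, -1.1, 12.3]
grip_width: 0.0749
```

```bash
python3 -m handwheel '0 2 0 0 0 -0.3 75; 0 5 0 0 0 -0.7 75; 0.1 9 0 0 0 -1.2 75; 0.2 13 0 0 0 -1.7 75; 0.35 17 0 0 0 -2.2 75; 0.5 21 0 0 0 -2.7 75; 0.7 25 0 0 0 -3.2 75; 1 29 0 0 0 -3.7 75; 1.3 33 0 0 0 -4.1 75; 1.6 36 0 0 0 -4.5 75; 1.8 38 0 0 0 -4.5 75; 1.8 38 0 0 0 -4.5 75'; python3 - <<'E'
from h import *
target([.568,.0710,.122],.10)
s=grab_frame("side")
crop(s,260,110,120,100,6,"pics/m6s.png")
E
```

```text
clock: 10.55
tcp_pos: [0.5686, 0.0729, 0.1223]
orientation: [2.098, 2.334, 0.005]
contact_force: [0.7, -2.3, 11.9]
grip_width: 0.0747
clock 10.55 tcp [0.5686 0.0729 0.1223] F [ 0.65 -2.28 11.85] w 0.07470398441055516
axes x [-0.106  0.994 -0.   ] y [0.994 0.106 0.005] z [ 0.005  0.    -1.   ]
shift [-1.8 -0.8  0.3] turn [0.28 0.03 0.36]
```

View pics/m6s.png

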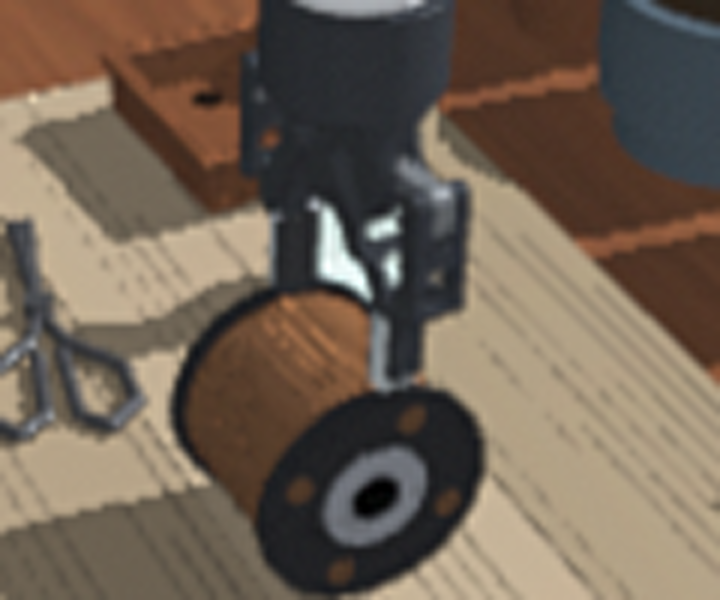

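```bash
cat >> fit.py <<'E'
def side_spool(s,x0):
    a=fit([(s,'hull',lambda p:spool(p,.078))],x0,w=3); b=fit([(s,'curve',lambda p:flange(p[0],p[1],.078,p[2],-.046))],x0,w=3)
    print("side hull",a[0].round(4),a[1].round(2),"flange",b[0].round(4),b[1].round(2)); return a[0],b[0]
E
python3 - <<'E'
from fit import *
s=grab_frame("side")
a,b=side_spool(s,[.5625,.0720,.09]);side_spool(s,[.5625,.0720,.03])
draw(s,[(spool([*a,.078]),(255,0,255)),(spool([.5620,.0715,.03,.078]),(0,255,0))],"pics/m7s.png",270,145,75,75,8)
E
```

```text
side hull [0.5647 0.0719 0.0229] 0.47 flange [0.5656 0.0736 0.0044] 0.25
side hull [0.5647 0.0719 0.0225] 0.47 flange [0.5656 0.0736 0.0044] 0.25
```

View pics/m7s.png

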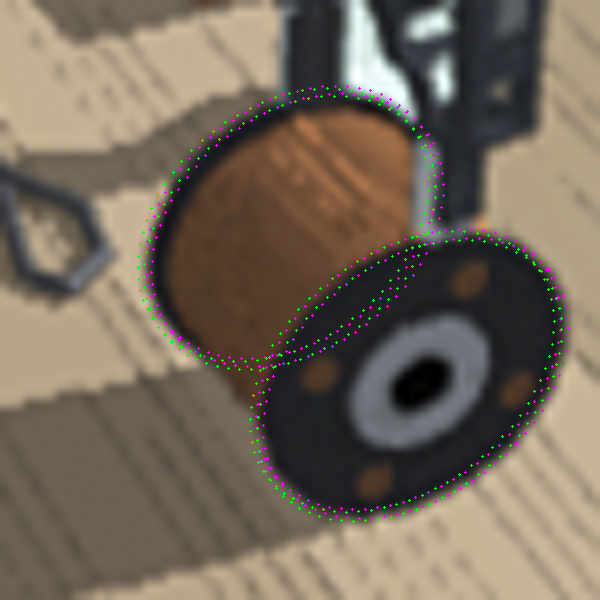

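```bash
python3 - <<'E'
from h import *
o=readout.get_obs(); print(o["contact_force"],o["moment"],o["clock"])
E
python3 -m handwheel '0 0 1 0 0 0 75; 0 0 2 0 0 0 75; 0 0 2 0 0 0 75'
python3 - <<'E'
from h import *
o=readout.get_obs(); print(o["contact_force"],o["moment"],o["clock"])
E
```

```text
[ 0.91242928 -2.7158422  12.52551223] [-0.60405772 -0.07740636 -0.16672178] 10.65
clock: 11.02
tcp_pos: [0.5705, 0.073, 0.1221]
orientation: [2.097, 2.331, 0.01]
contact_force: [1.1, -2.8, 20.1]
grip_width: 0.075
[ 1.09095258 -2.7653178  20.08283186] [-0.61342008 -0.11592839 -0.25923808] 11.025
```

```bash
python3 -m handwheel '0 0 0 0 -0.25 0 75; 0 0 0 0 -0.5 0 75; 0 0 0 0 -0.5 0 75'
python3 - <<'E'
from h import *
o=readout.get_obs(); print(o["contact_force"],o["moment"],o["clock"])
E
python3 -m handwheel '0 0 0 0 -0.25 0 75; 0 0 0 0 -0.5 0 75; 0 0 0 0 -0.5 0 75'
python3 - <<'E'
from h import *
o=readout.get_obs(); print(o["contact_force"],o["moment"],o["clock"]);target([.57,.07,.12],.03)
E
```

```text
clock: 11.4
tcp_pos: [0.5705, 0.0732, 0.1221]
orientation: [2.092, 2.327, 0.002]
contact_force: [-0.1, -4.3, 21.7]
grip_width: 0.075
[-0.1272277 -4.3241592 21.6931991] [-0.12340938 -0.02089471 -0.11194903] 11.4
clock: 11.78
tcp_pos: [0.5707, 0.0736, 0.1223]
orientation: [2.088, 2.322, -0.006]
contact_force: [-0.1, -4.1, 22.1]
grip_width: 0.075
[-0.05009002 -4.07200518 22.09828667] [ 0.19209244 -0.0124314   0.03759513] 11.775
clock 11.775 tcp [0.5707 0.0736 0.1223] F [-0.05 -4.07 22.1 ] w 0.07499475173316206
axes x [-0.106  0.994 -0.017] y [0.994 0.106 0.01 ] z [ 0.011 -0.016 -1.   ]
shift [-3.5 -1.1  2.4] turn [0.58 0.93 4.38]
```

```bash
python3 -m handwheel '0 2 0 0 0 -0.5 75; 0 4 0 0 0 -1 75; 0 6 0 0 0 -1.5 75; 0 8 0 0 0 -2 75; 0 10 0 0 0 -2.5 75; 0 12 0 0 0 -3 75; 0 14 0 0 0 -3.5 75; 0 16 0 0 0 -4 75; 0 16 0 0 0 -4 75'
python3 - <<'E'
from fit import *
o=readout.get_obs(); print(o["contact_force"],o["moment"],o["clock"]);target([.57,.07,.12],.03)
s=grab_frame("side")
side_spool(s,[.574,.0720,.03])
E
```

```text
clock: 12.9
tcp_pos: [0.5864, 0.0751, 0.122]
orientation: [2.006, 2.394, -0.008]
contact_force: [1.9, -2.5, 19.0]
grip_width: 0.0752
[ 1.8793781  -2.54077529 18.96808362] [ 0.09766768 -0.09989742  0.02685588] 12.9
clock 12.9 tcp [0.5864 0.0751 0.122 ] F [ 1.88 -2.54 18.97] w 0.07517645841554872
axes x [-0.175  0.984 -0.018] y [0.984 0.175 0.008] z [ 0.011 -0.016 -1.   ]
shift [ -2.1 -17.    1.9] turn [0.52 0.97 8.37]
side hull [0.573  0.0728 0.0557] 0.44 flange [0.5743 0.0749 0.0219] 0.33
```

```bash
python3 -m handwheel '0 0 -5 0 0 0 75; 0 0 -12 0 0 0 75; 0 0 -12 0 0 4 75; 0 0 -12 0 0 4 75'
sed -i 's/def target(p,yaw,flip=None)/def target(p,yaw,tilt=0)/; s/M=np.stack(\[x,np.cross(z,x),z\],1)/M=np.stack([x,np.cross(z,x),z],1)@Ro.from_rotvec([0,tilt,0],degrees=True).as_matrix()/' h.py
python3 - <<'E'
from h import *
target([.556,.0715,.1260],.02,-.7)
E
```

```text
clock: 13.45
tcp_pos: [0.5815, 0.076, 0.13]
orientation: [2.089, 2.33, -0.019]
contact_force: [-0.1, -0.2, 0.5]
grip_width: 0.0746
clock 13.45 tcp [0.5815 0.076  0.13  ] F [-0.06 -0.23  0.45] w 0.0746232736905272
axes x [-0.109  0.994 -0.018] y [ 0.994  0.109 -0.001] z [ 0.001 -0.018 -1.   ]
shift [ -1.6 -25.9   4.1] turn [0.02 0.31 5.1 ]
```

```bash
python3 -m handwheel '-0.5 -9 0 0 0.1 1.7 75; -1 -18 0 0 0.2 3.4 75; -1.6 -25.9 0 0 0.3 5.1 75; -1.6 -25.9 3 0 0.3 5.1 75; -1.6 -25.9 6 0 0.3 5.1 75; -1.6 -25.9 6 0 0.3 5.1 75'
python3 -m handwheel '0 0 1 0 0 0 75; 0 0 2 0 0 0 75; 0 0 3 0 0 0 75; 0 0 3 0 0 0 75'
python3 - <<'E'
from h import *
o=readout.get_obs(); print(o["contact_force"],o["moment"],o["clock"]);target([.556,.07,.12],.02,-.7)
E
```

```text
clock: 14.2
tcp_pos: [0.5565, 0.0714, 0.124]
orientation: [2.193, 2.236, -0.012]
contact_force: [0.6, -0.3, -0.3]
grip_width: 0.075
clock: 14.7
tcp_pos: [0.5578, 0.0716, 0.1224]
orientation: [2.193, 2.235, -0.008]
contact_force: [0.3, 0.6, 6.7]
grip_width: 0.0751
[0.28736204 0.58098098 6.68367989] [ 0.29014883 -0.01314992 -0.03969866] 14.7
clock 14.7 tcp [0.5578 0.0716 0.1224] F [0.29 0.58 6.68] w 0.0750772271995679
axes x [-0.019  1.    -0.011] y [1.    0.019 0.004] z [ 0.004 -0.011 -1.   ]
shift [-1.6 -1.9  2.4] turn [ 0.23 -0.06 -0.06]
```

```bash
python3 -m handwheel '0 0 1 0 0.2 0 75; 0 0 2 0 0.3 0 75; 0 0 2.7 0 0.3 0 75; 0 0 2.7 0 0.3 0 75'
python3 - <<'E'
from h import *
o=readout.get_obs(); print(o["contact_force"],o["moment"],o["clock"]);target([.556,.07,.12],.02,-.7)
E
```

```text
clock: 15.2
tcp_pos: [0.56, 0.0718, 0.1218]
orientation: [2.194, 2.235, 0.004]
contact_force: [-0.8, -0.2, 17.3]
grip_width: 0.075
[-0.83264888 -0.15285942 17.3284034 ] [0.33625325 0.05769517 0.02435608] 15.2
clock 15.2 tcp [0.56   0.0718 0.1218] F [-0.83 -0.15 17.33] w 0.07504161580570172
axes x [-0.019  1.    -0.005] y [1.    0.019 0.009] z [ 0.009 -0.005 -1.   ]
shift [-1.8 -4.   1.8] turn [ 0.49 -0.42 -0.07]
```

```bash
python3 -m handwheel '0.1 3 0.5 0 0.25 -0.7 75; 0.3 7 0.5 0 0.25 -1.4 75; 0.5 11 0.5 0 0.25 -2.1 75; 0.8 15 0.5 0 0.25 -2.8 75; 1.1 19 0.5 0 0.25 -3.5 75; 1.4 23 0.5 0 0.25 -4.2 75; 1.7 27 0.5 0 0.25 -5 75; 2.1 31 0.5 0 0.25 -5.8 75; 2.5 35 0.5 0 0.25 -6.6 75; 2.9 39 0.5 0 0.25 -7.3 75; 3.1 41 0.5 0 0.25 -8 75; 3.1 41 0.5 0 0.25 -8 75'
python3 - <<'E'
from fit import *
o=readout.get_obs(); print(o["contact_force"],o["moment"],o["clock"]);target([.57,.07,.12],.03)
s=grab_frame("side")
side_spool(s,[.595,.0750,.09]);a,b=side_spool(s,[.595,.0750,.05])
draw(s,[(spool([*a,.078]),(255,0,255))],"pics/m8s.png",280,145,75,75,8)
E
```

```text
clock: 16.7
tcp_pos: [0.6015, 0.0764, 0.1218]
orientation: [2.034, 2.385, 0.01]
contact_force: [-0.2, 1.9, 17.4]
grip_width: 0.0751
[-0.19710616  1.85653324 17.35750486] [ 0.15649276 -0.09077544 -0.22032261] 16.7
clock 16.7 tcp [0.6015 0.0764 0.1218] F [-0.2   1.86 17.36] w 0.07512251136681729
axes x [-0.158  0.987 -0.001] y [0.987 0.158 0.01 ] z [ 0.01  0.   -1.  ]
shift [ -1.4 -32.1   1.5] turn [0.55 0.04 7.38]
side hull [0.591  0.0738 0.1954] 0.48 flange [0.5914 0.0756 0.1522] 0.29
side hull [0.591  0.0737 0.1929] 0.49 flange [0.5914 0.0756 0.1522] 0.29
```

View pics/m8s.png

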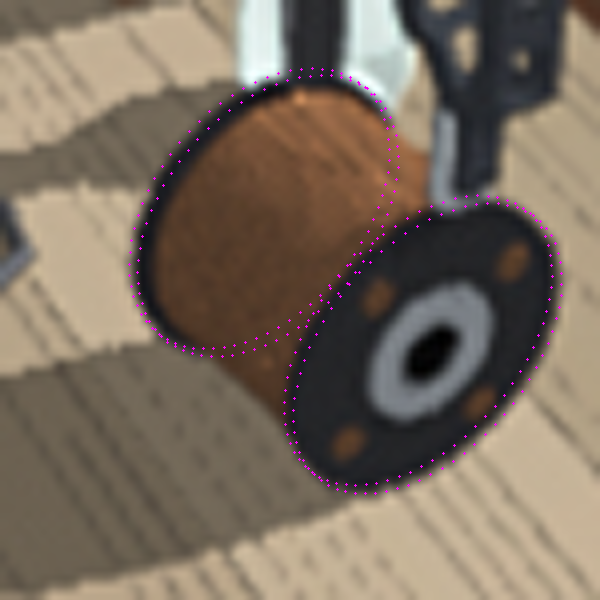

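```bash
python3 -m handwheel '0 0 -5 0 0 0 75; 0 0 -10 0 0 0 75; 0 0 -10 0 0 0 75'
python3 - <<'E'
from fit import *
target([.5743,.0704,.1240],.16,-.2)
s=grab_frame("side")
side_spool(s,[.59,.0740,.19])
E
```

```text
clock: 17.12
tcp_pos: [0.5973, 0.0751, 0.1281]
orientation: [2.037, 2.389, -0.002]
contact_force: [-0.2, 0.5, 0.3]
grip_width: 0.0752
clock 17.125 tcp [0.5973 0.0751 0.1281] F [-0.24  0.49  0.29] w 0.07520617998993025
axes x [-0.158  0.987 -0.003] y [0.987 0.158 0.   ] z [ 0.001 -0.003 -1.   ]
shift [ -1.  -23.4   4.1] turn [ 0.03 -0.04 -0.07]
side hull [0.589  0.0737 0.2024] 0.47 flange [0.5896 0.0758 0.1514] 0.3
```

```bash
python3 -m handwheel '-0.4 -8 0 0 0 0 75; -0.8 -17 0 0 0 0 75; -1 -25 0 0 0 0 75; -1 -25 3 0 0 0 75; -1 -25 5 0 0 0 75; -1 -25 6 0 0 0 75; -1 -25 7 0 0 0 75; -1 -25 7 0 0 0 75'
python3 - <<'E'
from h import *
o=readout.get_obs(); print(o["contact_force"],o["moment"],o["clock"])
E
```

```text
clock: 18.18
tcp_pos: [0.5738, 0.0705, 0.1218]
orientation: [2.036, 2.388, 0.0]
contact_force: [-0.0, 1.1, 4.8]
grip_width: 0.0749
[-0.0069913   1.11262571  4.77914899] [0.12744907 0.04102008 0.05129166] 18.175
```

```bash
python3 -m handwheel '0 0 1 0 0.1 0 75; 0 0 2 0 0.1 0 75; 0 0 2.5 0 0.1 0 75; 0 0 2.5 0 0.1 0 75'
python3 - <<'E'
from h import *
o=readout.get_obs(); print(o["contact_force"],o["moment"],o["clock"]); target([.5725,.07,.12],.16)
E
```

```text
clock: 18.68
tcp_pos: [0.5756, 0.0703, 0.1212]
orientation: [2.035, 2.387, 0.007]
contact_force: [-1.6, -1.1, 15.1]
grip_width: 0.0747
[-1.57711627 -1.09540076 15.08546556] [-0.41188455  0.12288017 -0.00755821] 18.675
clock 18.675 tcp [0.5756 0.0703 0.1212] F [-1.58 -1.1  15.09] w 0.07469324111786395
axes x [-0.158  0.987 -0.001] y [0.987 0.158 0.006] z [ 0.006  0.    -1.   ]
shift [ 0.2 -3.1  1.2] turn [ 0.36  0.05 -0.08]
```

```bash
python3 -m handwheel '0 3 0.3 0 -0.15 0.3 75; 0.2 7 0.3 0 -0.2 0.6 75; 0.4 11 0.3 0 -0.2 1 75; 0.5 15 0.3 0 -0.2 1.4 75; 0.6 19 0.3 0 -0.2 1.8 75; 0.6 23 0.3 0 -0.2 2.2 75; 0.6 27 0.3 0 -0.2 2.6 75; 0.6 31 0.3 0 -0.2 3 75; 0.5 35 0.3 0 -0.2 3.4 75; 0.4 39 0.3 0 -0.2 3.7 75; 0.4 41 0.3 0 -0.2 4 75; 0.4 41 0.3 0 -0.2 4 75'
python3 - <<'E'
from fit import *
o=readout.get_obs(); print(o["contact_force"],o["moment"],o["clock"]);target([.57,.07,.12],.03)
s=grab_frame("side")
side_spool(s,[.61,.0770,.13])
E
```

```text
clock: 20.18
tcp_pos: [0.6174, 0.0784, 0.1221]
orientation: [2.113, 2.313, 0.008]
contact_force: [0.2, 1.0, 19.0]
grip_width: 0.075
[ 0.20431402  1.00548698 18.95328265] [ 0.06485298 -0.06903648  0.14271212] 20.175
clock 20.175 tcp [0.6174 0.0784 0.1221] F [ 0.2   1.01 18.95] w 0.0750232322731907
axes x [-0.09   0.996 -0.003] y [0.996 0.09  0.01 ] z [ 0.01  -0.002 -1.   ]
shift [ -4.1 -48.    1.6] turn [0.55 0.14 3.45]
side hull [0.6111 0.0777 0.1593] 0.47 flange [0.6112 0.079  0.1309] 0.28
```

```bash
python3 -m handwheel '0 0 -5 0 0 0 75; 0 0 -10 0 0 0 75; 0 0 -10 0 0 0 75'
python3 - <<'E'
from fit import *
target([.5937,.0752,.1240],.16,-.2)
s=grab_frame("side")
side_spool(s,[.61,.0770,.15])
E
```

```text
clock: 20.6
tcp_pos: [0.6131, 0.077, 0.1283]
orientation: [2.118, 2.315, -0.004]
contact_force: [0.7, -0.1, -0.1]
grip_width: 0.0748
clock 20.6 tcp [0.6131 0.077  0.1283] F [ 0.72 -0.13 -0.08] w 0.07484002377948464
axes x [-0.089  0.996 -0.005] y [0.996 0.089 0.001] z [ 0.001 -0.004 -1.   ]
shift [ -0.  -19.5   4.3] turn [ 0.01  0.06 -4.08]
side hull [0.6099 0.0778 0.1723] 0.46 flange [0.6102 0.0797 0.1286] 0.24
```

```bash
python3 -m handwheel '0 -7 0 0 0 -1.4 75; 0 -14 0 0 0 -2.8 75; 0 -19.5 0 0 0 -4.1 75; 0 -19.5 3 0 0 -4.1 75; 0 -19.5 5 0 0 -4.1 75; 0 -19.5 6 0 0 -4.1 75; 0 -19.5 7.5 0 0 -4.1 75; 0 -19.5 9 0 0 -4.1 75;  0 -19.5 9 0 0 -4.1 75'
python3 - <<'E'
from h import *
o=readout.get_obs(); print(o["contact_force"],o["moment"],o["clock"]);target([.5937,.0752,.1240],.16,-.2)
E
```

```text
clock: 21.78
tcp_pos: [0.5964, 0.0759, 0.1217]
orientation: [2.032, 2.387, 0.003]
contact_force: [-1.4, 0.6, 12.0]
grip_width: 0.0752
[-1.42229889  0.57001253 12.00277554] [0.11129569 0.04148886 0.03546991] 21.775
clock 21.775 tcp [0.5964 0.0759 0.1217] F [-1.42  0.57 12.  ] w 0.0752114934246904
axes x [-0.16   0.987 -0.004] y [0.987 0.16  0.006] z [ 0.006 -0.003 -1.   ]
shift [-0.2 -2.8 -2.3] turn [0.34 0.02 0.02]
```

```bash
python3 -m handwheel '0 2 1 0 0.05 0.8 75; 0 5 1.2 0 0.05 1.7 75; -0.1 9 1.2 0 0.05 2.7 75; -0.3 13 1.2 0 0.05 3.7 75; -0.6 17 1.2 0 0.05 4.6 75; -0.9 21 1.2 0 0.05 5.5 75; -1.3 25 1.2 0 0.05 6.3 75; -1.7 29 1.2 0 0.05 7 75; -2.1 33 1.2 0 0.05 7.6 75; -2.5 36 1.2 0 0.05 8 75; -2.8 38 1.2 0 0.05 8 75; -2.8 38 1.2 0 0.05 8 75'
python3 - <<'E'
from fit import *
o=readout.get_obs(); print(o["contact_force"],o["moment"],o["clock"]);target([.57,.07,.12],.03)
s=grab_frame("side")
side_spool(s,[.63,.0790,.07])
E
```

```text
clock: 23.28
tcp_pos: [0.6359, 0.0816, 0.1222]
orientation: [2.191, 2.242, 0.011]
contact_force: [-0.3, 5.6, 18.6]
grip_width: 0.075
[-0.2815102   5.6287924  18.61873232] [0.76716091 0.06630432 0.23253037] 23.275
clock 23.275 tcp [0.6359 0.0816 0.1222] F [-0.28  5.63 18.62] w 0.07497628457059692
axes x [-0.023  1.     0.   ] y [1.    0.023 0.01 ] z [ 0.01   0.001 -1.   ]
shift [-10.  -66.2   1.5] turn [ 0.56 -0.02 -0.39]
side hull [0.6325 0.0809 0.1196] 0.48 flange [0.6326 0.0821 0.099 ] 0.27
```

```bash
python3 -m handwheel '0 0 -6 0 0 0 75; 0 0 -30 0 0 0 75; 30 -20 -70 0 0 0 75; 85 -45 -75 0 0 0 75; 140 -70 -75 0 0 0 75; 195 -95 -75 0 0 0 75; 240 -115 -75 0 0 0 75; 260 -120 -75 0 0 0 75; 260 -120 -75 0 0 0 75'
python3 - <<'E'
from fit import *
s=grab_frame("side");t=grab_frame("top")
a,b=side_spool(s,[.63,.0790,.10])
cv2.imwrite("pics/n1t.png",t["pixels"][:,:,::-1])
for x0 in([.6315,.080,.11],[.629,.080,.08]):
  for w in(1,2): print(fit([(t,'hull',lambda p:spool(p,.078))],x0,w=w))
draw(t,[(spool([.6315,.0805,.11,.078]),(255,0,255))],"pics/n2t.png",240,140,60,60,9)
E
```

```text
clock: 24.45
tcp_pos: [0.5061, 0.3371, 0.1918]
orientation: [2.193, 2.245, -0.003]
contact_force: [0.6, -0.4, 0.5]
grip_width: 0.0749
side hull [0.6308 0.0804 0.1275] 0.48 flange [0.632  0.0832 0.091 ] 0.25
(array([0.63652766, 0.08157622, 0.12584119]), np.float64(0.293501576506707))
(array([0.63111829, 0.08078399, 0.12169342]), np.float64(0.6004318364733017))
(array([0.62557111, 0.08019831, 0.12768908]), np.float64(0.5102929258211574))
(array([0.62782912, 0.0804383 , 0.12539352]), np.float64(0.5750071792540061))
```

View pics/n1t.png

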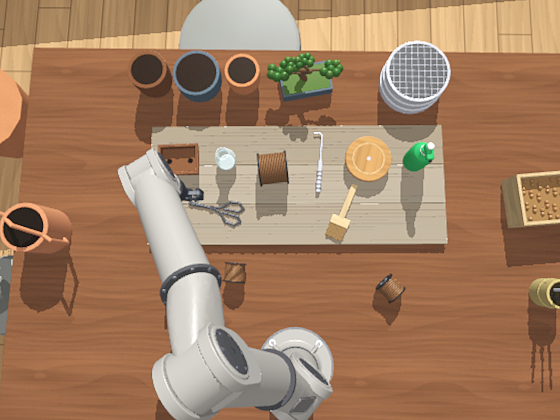

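View pics/n2t.png

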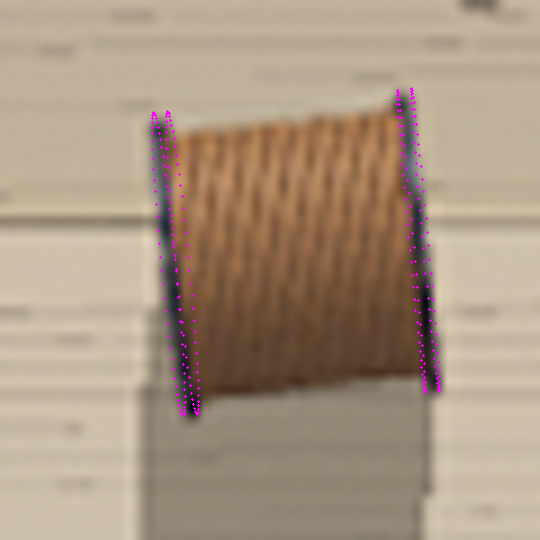

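```bash
python3 - <<'E'
from fit import *
target([.6161,.0787,.1940],.13,-.2)
E
```

```text
clock 24.55 tcp [0.5076 0.3339 0.192 ] F [-0.65 -0.98 -0.48] w 0.0752415591659237
axes x [-0.018  1.    -0.005] y [1.    0.018 0.001] z [ 0.002 -0.005 -1.   ]
shift [-257.2  103.8   -0.6] turn [ 0.06  0.1  -6.41]
```

```bash
python3 -m handwheel '-30 12 0 0 0 -1 75; -85 34 0 0 0 -2 75; -140 56 0 0 0 -3.5 75; -195 79 0 0 0 -5 75; -240 97 0 0 0.1 -6.4 75; -255 103 0 0 0.1 -6.4 75; -255 103 10 0 0.1 -6.4 75; -255 103 30 0 0.1 -6.4 75; -255 103 50 0 0.1 -6.4 75; -255 103 60 0 0.1 -6.4 75; -255 103 60 0 0.1 -6.4 75'
python3 - <<'E'
from fit import *
target([.6161,.0787,.1240],.13,-.2)
E
```

```text
clock: 25.92
tcp_pos: [0.6138, 0.0844, 0.1322]
orientation: [2.067, 2.365, -0.003]
contact_force: [0.0, 0.4, 0.3]
grip_width: 0.0753
clock 25.925 tcp [0.6138 0.0844 0.1322] F [0.02 0.36 0.29] w 0.07530432165827808
axes x [-0.134  0.991 -0.002] y [ 0.991  0.134 -0.001] z [-0.001 -0.002 -1.   ]
shift [-6.   1.5  8.2] turn [-0.07 -0.11  0.23]
```

```bash
python3 -m handwheel '-3 1 0 0 0 0 75; -6 1.5 3 0 0 0 75; -6 1.5 6 0 0 0 75; -6 1.5 8 0 0 0 75; -6 1.5 9.5 0 0 0 75; -6 1.5 11 0 0 0 75; -6 1.5 12.5 0 0 0 75; -6 1.5 12.5 0 0 0 75'
python3 - <<'E'
from fit import *
o=readout.get_obs(); print(o["contact_force"],o["moment"],o["clock"])
target([.6161,.0787,.1240],.13,-.2)
E
```

```text
clock: 26.92
tcp_pos: [0.6184, 0.0777, 0.1219]
orientation: [2.067, 2.361, 0.003]
contact_force: [-1.4, -0.1, 5.9]
grip_width: 0.0748
[-1.35437289 -0.13013535  5.93984563] [-0.26451787  0.01359386 -0.04406422] 26.925
clock 26.925 tcp [0.6184 0.0777 0.1219] F [-1.35 -0.13  5.94] w 0.07475295953011867
axes x [-0.132  0.991 -0.002] y [0.991 0.132 0.004] z [ 0.004 -0.001 -1.   ]
shift [ 1.3 -2.1 -2.1] turn [ 0.21 -0.1   0.15]
```

Only the right finger bears, so I'll tilt slightly and press to load both.

```bash
python3 -m handwheel '0 0 1 0 -0.2 0 75; 0 0 2 0 -0.3 0 75; 0 0 3 0 -0.3 0 75; 0 0 3 0 -0.3 0 75'
python3 - <<'E'
from fit import *
o=readout.get_obs(); print(o["contact_force"],o["moment"],o["clock"],o["tcp_pos"])
E
```

```text
clock: 27.42
tcp_pos: [0.6205, 0.0777, 0.1213]
orientation: [2.062, 2.356, 0.003]
contact_force: [-0.9, -0.1, 17.4]
grip_width: 0.0745
[-0.91373248 -0.11421581 17.36559171] [-0.71850815 -0.05930336 -0.06548443] 27.425 [0.62054738 0.0777289  0.12129643]
```

```bash
python3 -m handwheel '0 0 0 0 -0.3 0 75; 0 0 0 0 -0.6 0 75; 0 0 0 0 -0.6 0 75'
python3 - <<'E'
from fit import *
o=readout.get_obs(); print(o["contact_force"],o["moment"],o["clock"],o["tcp_pos"])
E
```

```text
clock: 27.8
tcp_pos: [0.6202, 0.0776, 0.121]
orientation: [2.057, 2.35, -0.009]
contact_force: [-1.7, 0.4, 15.6]
grip_width: 0.0747
[-1.69161535  0.38064444 15.57979822] [-0.58260713 -0.04098576 -0.02961837] 27.8 [0.62020878 0.07761058 0.12096977]
```

```bash
python3 - <<'E'
from fit import *
s=grab_frame("side");side_spool(s,[.63,.0790,.10])
crop(s,290,120,60,50,12,"pics/q1.png")
E
python3 -m handwheel '0 0 -4 0 0 0 78; 0 0 -9 0 0 0 78; 1 0 -9 0 0.7 0 78; 2 -3 -9 0 0.7 0 78; 2 -3 -9 0 0.7 0 78; 2 -3 -9 0 0.7 0 78'
python3 - <<'E'
from fit import *
s=grab_frame("side");side_spool(s,[.63,.0790,.10])
target([.6161,.0787,.1240],.13,-.2)
E
```

```text
side hull [0.6325 0.081  0.1138] 0.51 flange [0.6327 0.0822 0.099 ] 0.27
clock: 28.6
tcp_pos: [0.6136, 0.0794, 0.1265]
orientation: [2.066, 2.361, -0.005]
contact_force: [-1.1, 0.0, 1.1]
grip_width: 0.0783
side hull [0.6307 0.0817 0.1121] 0.52 flange [0.6315 0.0837 0.0932] 0.26
clock 28.65 tcp [0.6137 0.0794 0.1265] F [-0.16 -0.16 -0.75] w 0.07808562584990651
axes x [-0.132  0.991 -0.005] y [0.991 0.132 0.001] z [ 0.001 -0.005 -1.   ]
shift [-1.   2.3  2.5] turn [0.03 0.1  0.15]
```

View pics/q1.png

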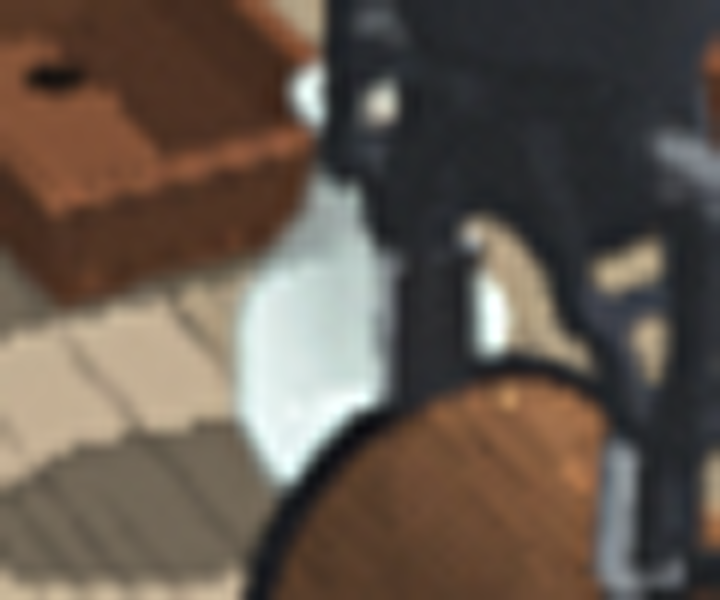

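```bash
python3 -m handwheel '0 1 2 0 0 0 78; 0 1 4 0 0 0 78; 0 1 5.5 0 0 0 78; 0 1 7 0 0 0 78; 0 1 7 0 0 0 78'
python3 - <<'E'
from fit import *
o=readout.get_obs(); print(o["contact_force"],o["moment"],o["clock"],o["tcp_pos"])
E
```

```text
clock: 29.28
tcp_pos: [0.6161, 0.0797, 0.1209]
orientation: [2.066, 2.359, -0.001]
contact_force: [0.1, -0.1, 6.8]
grip_width: 0.0778
[ 0.08559751 -0.07220985  6.78904949] [ 0.12528498  0.04425007 -0.00759509] 29.275 [0.616053   0.07967787 0.12090299]
```

```bash
python3 -m handwheel '0 0 1.2 0 0.1 0 78; 0 0 2.4 0 0.1 0.3 78; 0 3 2.5 0 0.1 1.2 78; 0 6.5 2.5 0 0.1 2.2 78; -0.1 10 2.5 0 0.1 3.2 78; -0.3 14 2.5 0 0.1 4.2 78; -0.5 18 2.5 0 0.1 5.1 78; -0.8 22 2.5 0 0.1 5.9 78; -1.1 26 2.5 0 0.1 6.5 78; -1.4 29 2.5 0 0.1 7 78; -1.6 31 2.5 0 0.1 7 78; -1.6 31 2.5 0 0.1 7 78'
python3 - <<'E'
from fit import *
o=readout.get_obs(); print(o["contact_force"],o["moment"],o["clock"],o["tcp_pos"]); target([.6161,.0787,.1240],.0225,-.2)
s=grab_frame("side");side_spool(s,[.648,.0820,.05])
E
```

```text
clock: 30.78
tcp_pos: [0.6496, 0.0839, 0.1212]
orientation: [2.203, 2.23, 0.011]
contact_force: [0.1, 2.7, 17.8]
grip_width: 0.0781
[ 0.10564601  2.71191003 17.81424128] [0.61920975 0.02006353 0.26488737] 30.775 [0.64964714 0.08392022 0.12124232]
clock 30.775 tcp [0.6496 0.0839 0.1212] F [ 0.11  2.71 17.81] w 0.0780748677780442
axes x [-0.012  1.    -0.   ] y [1.    0.012 0.01 ] z [ 0.01 -0.   -1.  ]
shift [ -4.8 -33.6  -3.1] turn [ 0.57 -0.18 -0.59]
side hull [0.65   0.0843 0.1202] 0.45 flange [0.6505 0.0858 0.0923] 0.26
```

```bash
python3 -m handwheel '0 0 0.5 0 0.3 0 78; 0 0 1 0 0.6 0 78; 0 0 1 0 0.6 0 78'
python3 - <<'E'
from fit import *
o=readout.get_obs(); print(o["contact_force"],o["moment"],o["clock"],o["tcp_pos"])
E
```

```text
clock: 31.2
tcp_pos: [0.6505, 0.0836, 0.1213]
orientation: [2.208, 2.233, 0.025]
contact_force: [0.6, 2.9, 22.2]
grip_width: 0.078
[ 0.59105037  2.89511261 22.24868112] [-0.10731293  0.01714555 -0.02951121] 31.2 [0.65045789 0.08362357 0.1212929 ]
```

```bash
python3 -m handwheel '0 0.5 0 0 0 0.7 78; 0 1 0 0 0 1.4 78; 0 1.5 0 0 0 2.1 78; 0 2 0 0 0 2.8 78; 0 2.5 0 0 0 3.5 78; 0 3 0 0 0 4.2 78; 0 3.5 0 0 0 4.9 78; 0 3.5 0 0 0 4.9 78'
python3 - <<'E'
from fit import *
o=readout.get_obs(); print(o["contact_force"],o["moment"],o["clock"],o["tcp_pos"])
s=grab_frame("side");side_spool(s,[.652,.0840,.07])
E
```

```text
clock: 32.2
tcp_pos: [0.6539, 0.0836, 0.1213]
orientation: [2.301, 2.138, 0.024]
contact_force: [-0.4, 3.1, 22.6]
grip_width: 0.0781
[-0.4272902   3.08349828 22.57388224] [-0.19702785  0.05435922  0.01649261] 32.2 [0.65393143 0.08360614 0.12129148]
side hull [0.6517 0.0844 0.0787] 0.47 flange [0.6518 0.0856 0.0656] 0.25
```

```bash
python3 -m handwheel '0 0.5 0 0 -0.1 0.7 78; 0 1 0 0 -0.1 1.4 78; 0 1.5 0 0 -0.1 2.1 78; 0 2 0 0 -0.1 2.8 78; 0 2.5 0 0 -0.1 3.5 78; 0 3 0 0 -0.1 4.2 78; 0 3.5 0 0 -0.1 4.9 78; 0 3.5 0 0 -0.1 4.9 78'
python3 - <<'E'
from fit import *
o=readout.get_obs(); print(o["contact_force"],o["moment"],o["clock"],o["tcp_pos"])
s=grab_frame("side");side_spool(s,[.652,.0840,.07])
target([.6161,.0787,.1240],.0225,-.2)
E
```

```text
clock: 33.25
tcp_pos: [0.6574, 0.0833, 0.1213]
orientation: [2.39, 2.037, 0.022]
contact_force: [-1.1, 3.2, 22.8]
grip_width: 0.0782
[-1.08509252  3.18796612 22.83577833] [-0.21979994  0.09353335 -0.04645542] 33.25 [0.65736877 0.08328507 0.12125346]
side hull [ 0.6553  0.0844 -0.0144] 0.47 flange [ 0.6555  0.0856 -0.0162] 0.27
clock 33.3 tcp [0.6574 0.0832 0.1213] F [ 0.19  3.03 22.09] w 0.0776771936780539
axes x [0.158 0.987 0.01 ] y [ 0.987 -0.159  0.01 ] z [ 0.011  0.008 -1.   ]
shift [-11.  -40.   -3.2] turn [  0.6   -0.71 -10.41]
```

```bash
python3 -m handwheel '0.2 1 0 0 0 0 78; 0.5 3 0 0 0 0 78; 0.8 5 0 0 0 0 78; 1.2 7 0 0 0 0 78; 1.5 9 0 0 0 0 78; 1.8 11 0 0 0 -0.5 78; 2.2 13 0 0 0 -1 78; 2.4 14 0 0 0 -1.5 78; 2.4 14 0 0 0 -1.5 78'
python3 - <<'E'
from fit import *
o=readout.get_obs(); print(o["contact_force"],o["moment"],o["clock"],o["tcp_pos"])
s=grab_frame("side");side_spool(s,[.66,.0840,.0])
target([.6161,.0787,.1240],.0225,-.2)
E
```

```text
clock: 34.42
tcp_pos: [0.6716, 0.0832, 0.1213]
orientation: [2.363, 2.068, 0.022]
contact_force: [0.0, 2.7, 21.4]
grip_width: 0.0779
[ 0.02983251  2.734233   21.41770041] [-0.29372059  0.11291444 -0.03107639] 34.425 [0.67157073 0.08315708 0.12131253]
side hull [0.6625 0.0842 0.0011] 0.47 flange [ 0.6628  0.0854 -0.0051] 0.25
clock 34.475 tcp [0.6716 0.0832 0.1213] F [ 0.07  2.73 21.78] w 0.0780306199551939
axes x [0.133 0.991 0.009] y [ 0.991 -0.133  0.01 ] z [ 0.011  0.008 -1.   ]
shift [-11.8 -54.3  -3.4] turn [ 0.61 -0.69 -8.92]
```

```bash
python3 -m handwheel '0.2 1 0 0 0 0 78; 0.4 3 0 0 0 -0.3 78; 0.7 5 0 0 0 -0.6 78; 0.9 6.5 0 0 0 -0.8 78; 0.9 6.5 0 0 0 -0.8 78'
python3 - <<'E'
from fit import *
o=readout.get_obs(); print(o["contact_force"],o["moment"],o["clock"],o["tcp_pos"])
s=grab_frame("side");side_spool(s,[.66,.0840,.0])
E
```

```text
clock: 35.1
tcp_pos: [0.6781, 0.0832, 0.1212]
orientation: [2.348, 2.084, 0.021]
contact_force: [-0.2, 2.2, 20.6]
grip_width: 0.0777
[-0.18620139  2.15322832 20.56498265] [-0.29475223  0.04271088  0.03390036] 35.1 [0.67807682 0.08317274 0.12118282]
side hull [ 0.6659  0.0842 -0.0012] 0.47 flange [ 0.666   0.0852 -0.0029] 0.26
```

```bash
python3 -m handwheel '0 0 -1 0 0 0 78; 0 0 -2 0 0 0 78; 0 0 -3 0 0 0 78; 0 0 -5 0 0 0 78; 0 0 -15 0 0 0 78; 0 0 -40 0 0 0 78; 0 -10 -80 0 0 0 78; 0 -40 -100 0 0 0 78; 50 -70 -100 0 0 0 78; 100 -100 -100 0 0 0 78; 150 -130 -100 0 0 0 78; 200 -150 -100 0 0 0 78'
python3 -m handwheel '30 0 0 0 0 0 78; 40 0 0 0 0 0 78;40 0 0 0 0 0 78'
python3 - <<'E'
from fit import *
s=grab_frame("side");t=grab_frame("top")
a,b=side_spool(s,[.665,.084,.0])
for x0 in([.664,.084,.01],[.666,.084,.0]):
  for w in(1,2): print(fit([(t,'hull',lambda p:spool(p,.078))],x0,w=w))
cv2.imwrite("pics/z1t.png",t["pixels"][:,:,::-1])
draw(t,[(spool([.6640,.0838,.008,.078]),(255,0,255))],"pics/z2t.png",240,130,60,60,9)
draw(s,[(spool([.6640,.0838,.008,.078]),(255,0,255))],"pics/z2s.png",290,125,75,75,8)
E
```

```text
clock: 36.65
tcp_pos: [0.5472, 0.2992, 0.2176]
orientation: [-2.349, -2.081, -0.006]
contact_force: [0.9, 0.7, 0.0]
grip_width: 0.0782
clock: 37.02
tcp_pos: [0.5536, 0.3366, 0.2172]
orientation: [-2.35, -2.081, -0.006]
contact_force: [-0.0, 0.1, 0.4]
grip_width: 0.0781
side hull [0.6635 0.0845 0.0198] 0.47 flange [ 0.6645  0.0865 -0.0051] 0.2
(array([0.6698974 , 0.0848078 , 0.02245503]), np.float64(0.3445308214363467))
(array([0.66357932, 0.08462167, 0.02512754]), np.float64(0.579949348141393))
(array([0.66990391, 0.08488796, 0.02327213]), np.float64(0.3264509664609798))
(array([0.66931482, 0.08485296, 0.02494113]), np.float64(0.41198044349763024))
```

View pics/z1t.png

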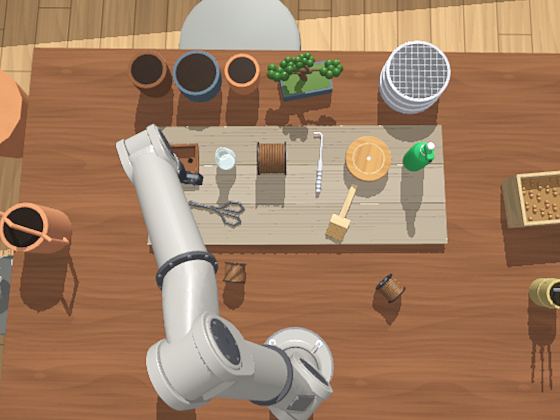

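View pics/z2t.png

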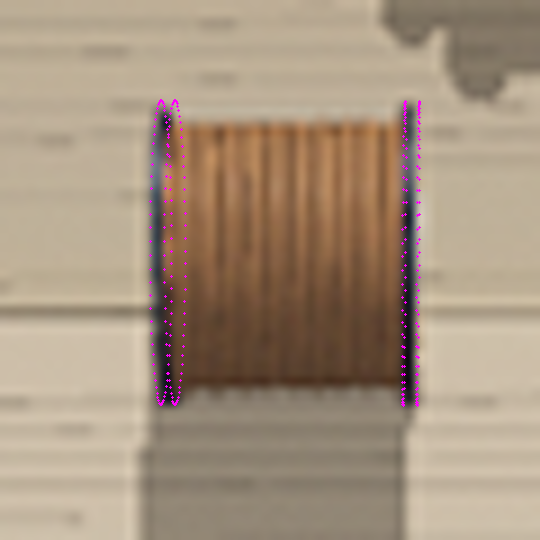

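View pics/z2s.png

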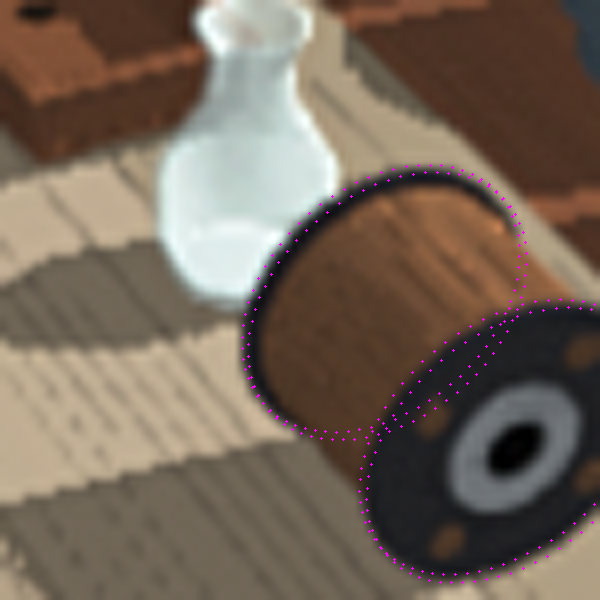

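```bash
python3 - <<'E'
from fit import *
a=cv2.imread("pics/side0.png").astype(int);s=grab_frame("side");b=s["pixels"][:,:,::-1].astype(int)
d=(abs(a-b).max(2)>40).astype(np.uint8)*255
c=cv2.imread("pics/top0.png").astype(int);t=grab_frame("top");e=(abs(c-t["pixels"][:,:,::-1].astype(int)).max(2)>40).astype(np.uint8)*255
cv2.imwrite("pics/diff.png",np.hstack([d[::1,150:510],e[:,120:520]]))
side_spool(s,[.664,.084,.01])
print(readout.get_obs()["clock"])
E
```

```text
side hull [0.6635 0.0845 0.0196] 0.47 flange [ 0.6645  0.0865 -0.0055] 0.21
37.225
```

View pics/diff.png

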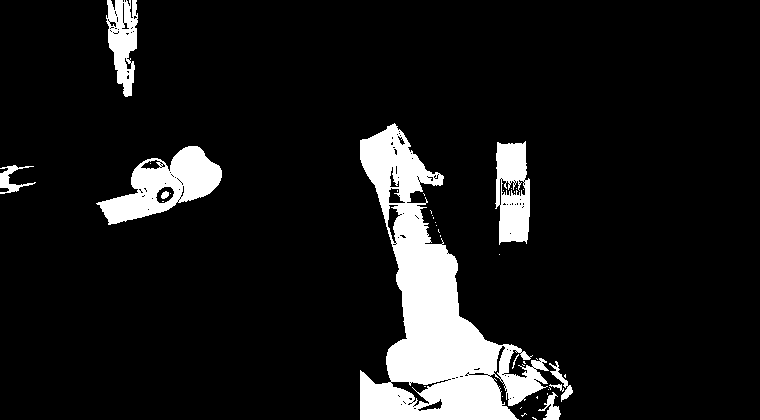

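The difference images show changes only at the spool, its shadow and the arm. Everything else is where it was, and the spool is at rest.

```bash
python3 -c "
from bench import workorder
print(workorder.hand_in())"
```

```text
the job is handed in; nothing more can be done
None
```

The spool now lies at rest in the empty place, in line with the row, and the job was handed in at about 37 s of the 64 s. It sits about 3.5 mm to the left of the exact midpoint.

I rolled it there in several short strokes, with two fingertips on the tops of the rims. Where I read the force, it was up to about 23 N. Along the way I twisted the axle in both directions to steer out a sideways start offset of about 7 mm.

**Last checks:**

| Check | Measured | Target |
|---|---|---|
| Across the board (x) | about 0.664 m | 0.665 m |
| Along the row (y) | about 0.0845 m | 0.081 m |
| Axle direction | about 0.02 rad | 0.0225 rad (the row) |

- **Axle direction:** the axle figure comes from the top view and the side-view outline. A side-view fit to one rim alone gave −0.005 rad, but that fit also read low at the start. The top-view fits disagreed on x, giving 0.664 to 0.670 m, and I went by the side view and a check against the picture.
- **Sliding:** the steering twists made the rims slip sideways a little, up to a few mm. The spool also rolled back 1–2 mm each time I released it.
- **Everything else:** comparing both cameras' first and last pictures shows changes only at the spool, its shadow and the arm. In the top view the arm partly hides the tray; the side view shows it unmoved.

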